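# Pack and clip down the art-supplies tub

## Task

Pack all the loose supplies on the bench (jars, square tins and the long tin, as many as are there) side by side and upright on the floor of the storage tub, then set the lid squarely on it, fully home. Snap the four clips shut over the lid in opposite-corner order: first one clip and the one diagonally across from it while the other two are still open, then the other two. Leave the mug, the carton and the tape roll alone.

Things in the scene. Friction and masses are not known exactly. Their poses are not given: they have to be found in the camera images.
- tub: open pale plastic tub, fixed, outer 150 (x) x 220 (y) x 118 mm high; inside 140 x 210 mm, walls 5 mm. Origin: centre of underside, on the bench; x (short side) points away from the robot, y along the long side. Five supplies just fill it: 2 (x) x 3 (y) cells of 70 mm, the long tin taking two cells along the tub's x
- tub_floor (a point): centre of the tub's inner floor, 8 mm above the bench; the rim is 110 mm above it
- lid: white lid, plate 154 (x) x 224 (y) x 6 mm, on four round-ended stubs 12 mm long that drop inside the tub's corners (1.3 mm play). Origin: centre, at the stubs' feet; plate 12 to 18 mm above it. Starts flat on the bench beside the tub. Seated: origin 106 mm above the tub's, axes parallel (either way round), plate top 124 mm above the bench; 0.25 kg
- lid_grip (a point): point to grip, 41 mm above the lid's origin, in the bar on its top: 14 mm (lid's x) x 80 mm (y), from 18 to 50 mm above the origin. The lid's top also has four keepers, 30 mm long in y, 16 mm tall, at lid x = +-35, y = +-70 mm, under which the clips catch
- jar_a: round white plastic jar, 66 mm across, with a round 20 mm wide, 26 mm tall cap; 62 mm high body with a narrow grip standing on its middle, 88 mm high in all. Origin: centre of underside; z up. Stands on the table, may be absent
- jar_b: round white plastic jar, 66 mm across, with a round 20 mm wide, 26 mm tall cap; 62 mm high body with a narrow grip standing on its middle, 88 mm high in all. Origin: centre of underside; z up. Stands on the table, may be absent
- tin_a: square metal tin, 64 x 64 mm, with a square 20 mm wide, 26 mm tall knob whose faces are parallel to its sides; 62 mm high body with a narrow grip standing on its middle, 88 mm high in all. Origin: centre of underside; z up. Stands on the table, may be absent
- tin_b: square metal tin, 64 x 64 mm, with a square 20 mm wide, 26 mm tall knob whose faces are parallel to its sides; 62 mm high body with a narrow grip standing on its middle, 88 mm high in all. Origin: centre of underside; z up. Stands on the table, may be absent
- long_tin: long metal tin, 134 mm (its x) x 64 mm (its y), with a grip bar 60 mm (x) x 20 mm (y), 26 mm tall; 62 mm high body with a narrow grip standing on its middle, 88 mm high in all. Origin: centre of underside; z up. Stands on the table, may be absent
- clip_fl (a joint): front-left snap clip of the tub's front long side (-x face, +y end). 0 rad = shut over the lid; grows swinging up and outward: 1.2 = end straight above hinge, 2.05 = stop. Starts at 1.6 to 2.0. Stays put, sagging slowly (2 N moves it). In the last 0.25 rad a sprung roller at its end passes the lid's keeper (5 to 10 N on the clip), snaps under it and holds. Shuts only if lid is seated.
- clip_fr (a joint): front-right snap clip of the tub's front long side (-x face, -y end). 0 rad = shut over the lid; grows swinging up and outward: 1.2 = end straight above hinge, 2.05 = stop. Starts at 1.6 to 2.0. Stays put, sagging slowly (2 N moves it). In the last 0.25 rad a sprung roller at its end passes the lid's keeper (5 to 10 N on the clip), snaps under it and holds. Shuts only if lid is seated.
- clip_rl (a joint): rear-left snap clip of the tub's rear long side (+x face, +y end). 0 rad = shut over the lid; grows swinging up and outward: 1.2 = end straight above hinge, 2.05 = stop. Starts at 1.6 to 2.0. Stays put, sagging slowly (2 N moves it). In the last 0.25 rad a sprung roller at its end passes the lid's keeper (5 to 10 N on the clip), snaps under it and holds. Shuts only if lid is seated.
- clip_rr (a joint): rear-right snap clip of the tub's rear long side (+x face, -y end). 0 rad = shut over the lid; grows swinging up and outward: 1.2 = end straight above hinge, 2.05 = stop. Starts at 1.6 to 2.0. Stays put, sagging slowly (2 N moves it). In the last 0.25 rad a sprung roller at its end passes the lid's keeper (5 to 10 N on the clip), snaps under it and holds. Shuts only if lid is seated.
- clip_fl_pad (a point): press point on clip_fl's outer (when shut: upper) face, 20 mm from the hinge, midway along it. The clip is an angled flap 34 mm wide (tub's y) hinged about the tub's y at tub x = -81, y = +70, z = 116 mm. Shut, it runs 33 mm inward (its roller 47 mm) over the lid with its upper face 13 mm above the hinge (129 mm above the bench)
- clip_fr_pad (a point): press point on clip_fr's outer (when shut: upper) face, 20 mm from the hinge, midway along it. The clip is an angled flap 34 mm wide (tub's y) hinged about the tub's y at tub x = -81, y = -70, z = 116 mm. Shut, it runs 33 mm inward (its roller 47 mm) over the lid with its upper face 13 mm above the hinge (129 mm above the bench)
- clip_rl_pad (a point): press point on clip_rl's outer (when shut: upper) face, 20 mm from the hinge, midway along it. The clip is an angled flap 34 mm wide (tub's y) hinged about the tub's y at tub x = +81, y = +70, z = 116 mm. Shut, it runs 33 mm inward (its roller 47 mm) over the lid with its upper face 13 mm above the hinge (129 mm above the bench)
- clip_rr_pad (a point): press point on clip_rr's outer (when shut: upper) face, 20 mm from the hinge, midway along it. The clip is an angled flap 34 mm wide (tub's y) hinged about the tub's y at tub x = +81, y = -70, z = 116 mm. Shut, it runs 33 mm inward (its roller 47 mm) over the lid with its upper face 13 mm above the hinge (129 mm above the bench)
- tape_roll: bystander: bare cardboard roll, 96 mm across, 48 mm high; origin centre of underside
- mug: bystander: white mug, 80 mm across, 85 mm high; origin centre of underside
- carton: bystander: closed cardboard carton 90 x 120 x 70 mm; origin centre of underside
Not all that is in view belongs to the job. What is shaped like the tin_b but blue or pink is not meant.

How it is judged:
By the outcome, as a careful person would: the job done as asked, in the order asked, and still so for the second after the job is handed in, with the robot touching nothing.
Of jar_a, jar_b, tin_a, tin_b, long_tin only 3 to 5 are there at a start; the rules pass over those that are not, and their reading is None.
At some moment in a run one of jar_a, jar_b, tin_a, tin_b, long_tin may be knocked a few centimetres aside while the robot is not near it.
It also fails if it takes over 208 s, if anything falls off the work surface, if the arm or the gripper's body presses on something with over 40 N, if the wrist force passes 120 N, or if a joint passes its speed limit or range.

## Robot

A 7-joint arm with a two-finger parallel gripper is mounted at the origin on the work surface. World frame = base frame: x ahead of the robot, y to its left, z up, the work surface at z = 0. Lengths are in m, angles in degrees, forces in N, time in s.
With the tool pointing down it reaches from about 0.4 to 0.925 m from the base axis. Payload 5.6 kg.
Tool frame: the origin (TCP) lies midway between the tips of the shut fingers; the grasp point (between the pads) lies 19 mm behind it (r.tcp_to_grasp is the distance from the TCP to the grasp point, in m); z points along the fingers, x is the direction in which the jaws open and shut, and the axes are right-handed (so a half turn about z gives the same grasp; the last joint's range is limited). The gripper opens to 85 mm and grips with 20 to 120 N. Pads are 22 mm wide; open, the fingers measure 114 mm over their backs; the gripper's body (76 mm by 85 mm) begins 54 mm behind the grasp point. The pads swing forward as they close: fully open they stand 13 mm farther back than shut.
Start: joints at [64.802, 26.786, -0.665, 91.828, 0.344, 61.387, -3.226], TCP at [0.251, -0.6, 0.231] pointing down, gripper open.
Joint ranges: [-144.91, 144.91], [-17.63, 115.5], [-89.93, 88.59], [15.96, 139.68], [-74.01, 254.01], [8.47, 105.57], [-167.45, 167.45]. Speed limits (degrees/s): [147.25, 147.25, 180, 180, 180, 180, 180].

## Interface

Orientations are given as a 3x3 rotation matrix whose columns are the frame's x, y, z axes.
In Python, from station import r gives the robot as it stands. The module is installed in compiled form; this text tells all that it offers.
- The arm moves only by the tool jog_arm, never from a script. Its argument "motion" is text: rows parted by semicolons, each of 7 numbers parted by spaces: the shift along the world's x, y, z in cm, then the turn, a rotation vector about the world's x, y, z in degrees, then the opening, from 0 (shut) to 1 (fully open). A call has 1 to 12 rows; each row is the pose to reach, as a shift and turn from the pose commanded when the call began; what a row does not reach only later rows make up. A row lasts 1/12 s, in which the tool goes at most 41.7 mm and 7.16 degrees, less where a joint would pass 70% of its speed; a pose out of reach is approached as far as the arm can. A call with a gripper value outside its range is refused whole. The fingers move at their own pace and stop on an object; "force" is the grip in N (left out, the last holds). Time passes only in rows, so rows that repeat a pose let the fingers close. It gives the time, the measured TCP pose, the force and the opening at its end, in the units of the state.
- r.sense(): the state, without advancing time (a new reading comes with each control period).
- r.read_camera(name): name is "side" or "top" or "wrist"; returns a dict with "frame" (420x560x3 uint8, red, green, blue), "intrinsics" (3x3 intrinsics, pixels), "extrinsics" (4x4, takes a point from camera to world coordinates). Camera axes: x right, y down, z forward; pixel columns grow to the right and rows downward; lengths in m; the calibration is good to about 2 mm. The wrist camera is an equidistant fisheye: a pixel r from the principal point sees the ray r / f radians off the axis. A picture is of the moment at which its call begins. There is no depth.
- r.close_job(): hands the job in, once; it reports no verdict.
The state is a dict: "time": time; "q": joint angles; "qvel": joint speeds; "joint_torque": joint torques, N m; "tcp_pos": TCP position; "orientation": TCP orientation; "force": force on the tool from outside, world axes, zero at the start; "ft_torque": the same for the moment, N m; "finger_gap": finger opening in m.
Only numpy, scipy, OpenCV 4.12 (cv2) and the standard library are available. Lean on these libraries where they do the work, as an engineer would, in place of code of your own. Each camera call takes 0.05 s, during which the arm holds its last target.

## Working session

There is one attempt and no reset: what is moved stays moved. The work goes in short steps, Python scripts to look and compute and a tool call to move; the robot and the scene stay as the last step left them, time stands still between calls to the robot, and variables do not carry over. Pictures are saved under pics/ and viewed, and the job is handed in when it is done.

Besides the shell and the picture viewer there is one more tool, called after "Request:" by a JSON object that holds its "op" and its "data". jog_arm: Moves the arm, as the interface text tells. Its arguments: {"type":"object","properties":{"motion":{"type":"string"},"force":{"type":"number"}},"required":["motion"]}

```bash
mkdir -p pics
cat > h.py <<'E'
import numpy as np,cv2
from station import r
def shot(n,tag):
    c=r.read_camera(n); cv2.imwrite(f'pics/{tag}.png',cv2.cvtColor(c['frame'],cv2.COLOR_RGB2BGR)); np.savez(f'pics/{tag}.npz',K=c['intrinsics'],E=c['extrinsics']); return c
def ray(tag,u,v,fish=False):
    d=np.load(f'pics/{tag}.npz');K,E=d['K'],d['E']
    x=(u-K[0,2])/K[0,0];y=(v-K[1,2])/K[1,1]
    if fish:
        t=np.hypot(x,y); s=np.sin(t)/t if t>1e-9 else 1; v3=np.array([x*s,y*s,np.cos(t)])
    else: v3=np.array([x,y,1.])
    return E[:3,3],E[:3,:3]@v3
def at(tag,u,v,z,fish=False):
    o,d=ray(tag,u,v,fish); return o+d*(z-o[2])/d[2]
def pix(tag,p,fish=False):
    d=np.load(f'pics/{tag}.npz');K,E=d['K'],d['E']
    c=E[:3,:3].T@(np.array(p)-E[:3,3])
    if fish:
        rr=np.hypot(c[0],c[1]);t=np.arctan2(rr,c[2]); x,y=c[0]/rr*t,c[1]/rr*t
    else: x,y=c[0]/c[2],c[1]/c[2]
    return np.array([K[0,0]*x+K[0,2],K[1,1]*y+K[1,2]])
def crop(tag,u0,v0,u1,v1,out,k=4):
    im=cv2.imread(f'pics/{tag}.png')[v0:v1,u0:u1]; cv2.imwrite(f'pics/{out}.png',cv2.resize(im,None,fx=k,fy=k,interpolation=cv2.INTER_CUBIC))
E
python3 - <<'E'
from h import *
np.set_printoptions(suppress=True,precision=3)
for n in('top','side','wrist'):
    c=shot(n,n+'0'); print(n,c['intrinsics'],c['extrinsics'])
s=r.sense();print(s['tcp_pos'],s['orientation'],s['time'],s['finger_gap'],s['force'],r.tcp_to_grasp)
E
```

```text
top [[538.509   0.    284.983]
 [  0.    538.509 212.31 ]
 [  0.      0.      1.   ]] [[-0.001 -0.989  0.146  0.35 ]
 [-1.    -0.    -0.009 -0.042]
 [ 0.009 -0.146 -0.989  1.436]
 [ 0.     0.     0.     1.   ]]
side [[460.202   0.    281.386]
 [  0.    460.202 205.54 ]
 [  0.      0.      1.   ]] [[-0.998 -0.047  0.046  0.518]
 [-0.063  0.481 -0.875  0.887]
 [ 0.019 -0.875 -0.483  0.618]
 [ 0.     0.     0.     1.   ]]
wrist [[325.192   0.    278.17 ]
 [  0.    325.192 210.813]
 [  0.      0.      1.   ]] [[ 0.387 -0.89  -0.241  0.311]
 [-0.922 -0.373 -0.1   -0.574]
 [-0.001  0.261 -0.965  0.374]
 [ 0.     0.     0.     1.   ]]
[ 0.251 -0.599  0.231] [[ 0.386 -0.922 -0.001]
 [-0.922 -0.386  0.001]
 [-0.001  0.    -1.   ]] 0.15 0.08538997341005063 [-0.704  0.61   0.655] 0.0187
```

View pics/top0.png

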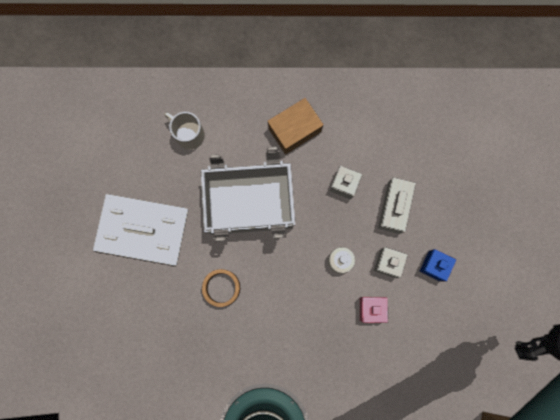

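View pics/side0.png

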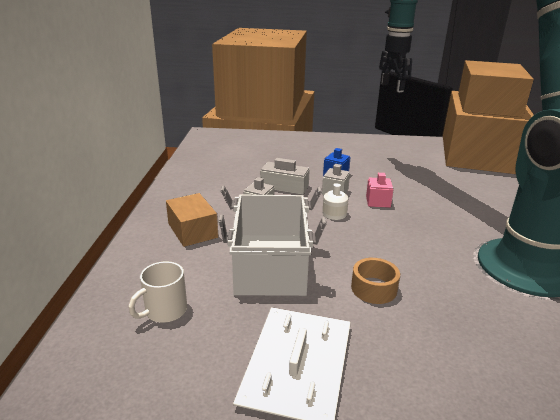

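View pics/wrist0.png

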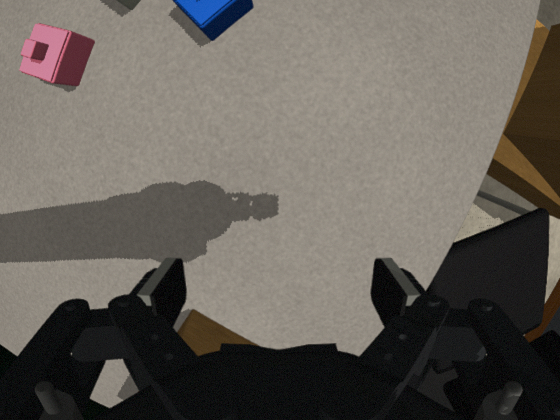

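Candidates in the top view: pale square tins at (347,181) and (392,262), the long tin at (398,205) and a jar at (342,260). The blue tin (438,265) and pink tin (374,309) are decoys. The tub is at (248,198) and the lid at (140,230). There are four supplies, so I'll check each in a close crop.

Run:
```python
from h import *
crop('top0',320,155,470,285,'c1',5)
crop('top0',85,180,200,275,'c2',6)
crop('top0',190,140,305,250,'c3',6)
```

```text
(no output)
```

View pics/c1.png

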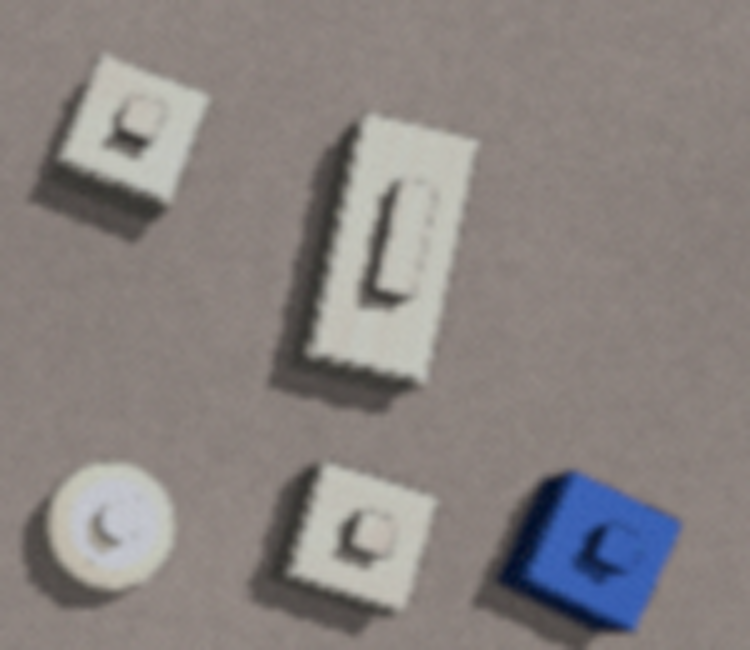

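View pics/c2.png

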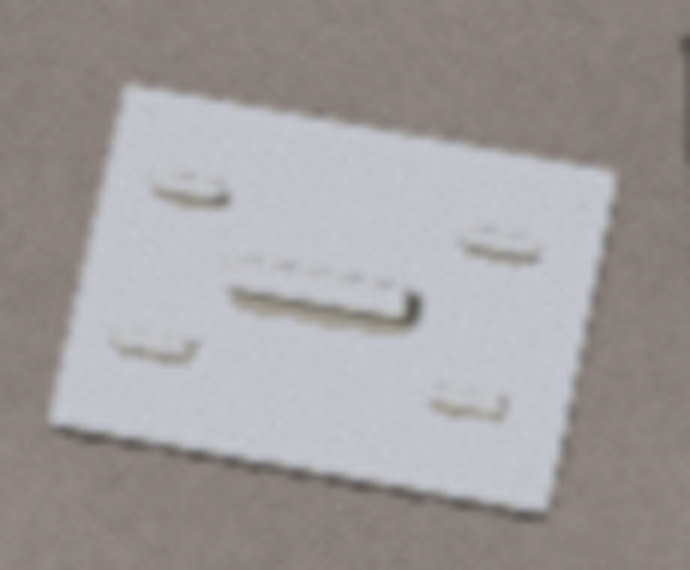

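View pics/c3.png

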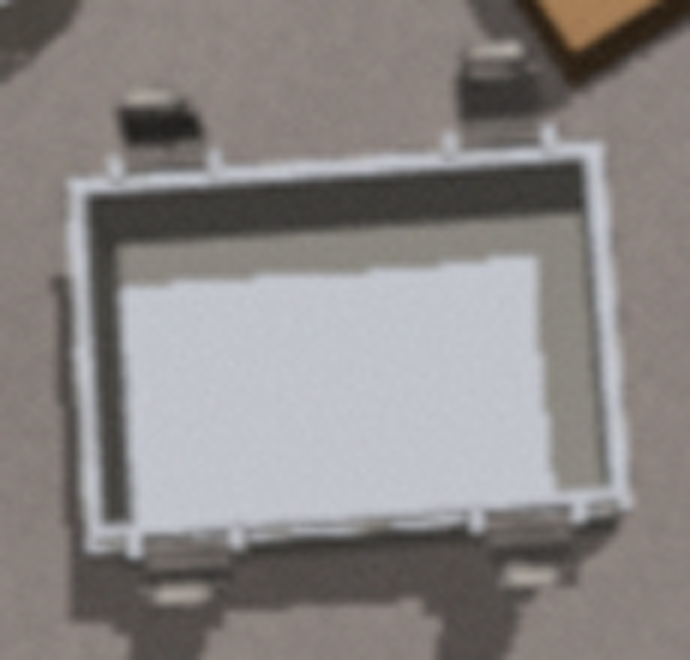

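```bash
cat >> h.py <<'E'
def fit(tag,pts,u0,v0,k,z,shape,fish=False):
    # pts: crop coordinates of corners, ordered as shape (model xy)
    P=np.array([at(tag,(a+.5)/k-.5+u0,(b+.5)/k-.5+v0,z,fish)[:2] for a,b in pts]);M=np.array(shape,float)
    c=P.mean(0);m=M.mean(0);H=(M-m).T@(P-c)
    th=np.arctan2(H[0,1]-H[1,0],H[0,0]+H[1,1]);R=np.array([[np.cos(th),-np.sin(th)],[np.sin(th),np.cos(th)]])
    t=c-R@m; return t,np.degrees(th),np.linalg.norm(P-(M@R.T+t),axis=1)*1e3
def rect(a,b): # order: image TL,TR,BR,BL => (+x,+y),(+x,-y),(-x,-y),(-x,+y)
    a/=2;b/=2;return [(a,b),(a,-b),(-a,-b),(-a,b)]
E
python3 - <<'E'
from h import *
np.set_printoptions(suppress=True,precision=3)
f=lambda n,*a:print(n,*fit('top0',*a))
f('tin1',[(103,55),(210,95),(168,205),(58,158)],320,155,5,.062,rect(.064,.064))
f('long',[(370,113),(478,140),(425,383),(308,353)],320,155,5,.062,rect(.134,.064))
f('tin2',[(322,463),(436,497),(404,610),(290,573)],320,155,5,.062,rect(.064,.064))
f('lid',[(125,85),(617,170),(548,515),(50,425)],85,180,6,.018,rect(.154,.224))
f('tub',[(68,182),(603,145),(632,505),(88,550)],190,140,6,.118,rect(.150,.220))
print('jar',at('top0',320+112.5/5-.5,155+526.5/5-.5,.062))
print('knobs',[at('top0',320+(a+.5)/5-.5,155+(b+.5)/5-.5,.088) for a,b in [(145,115),(414,235),(375,527),(125,520)]])
print('pink',at('top0',374,309,.062),'blue',at('top0',438,265,.062))
print('mug',at('top0',184,126,.085),'carton',at('top0',295,124,.07),'tape',at('top0',221,288,.04))
E
```

```text
tin1 [ 0.637 -0.215] -22.52692284253662 [3.16  2.202 1.353 2.105]
long [ 0.575 -0.349] -14.88675273433235 [3.622 3.215 1.963 1.56 ]
tin2 [ 0.426 -0.327] -17.543543629496693 [3.245 2.511 2.693 3.038]
lid [0.514 0.328] -9.930730122575005 [0.329 0.991 0.781 1.321]
tub [0.583 0.039] 4.391379447593226 [2.796 2.198 2.027 3.121]
jar [ 0.431 -0.199  0.062]
knobs [array([ 0.639, -0.217,  0.088]), array([ 0.577, -0.352,  0.088]), array([ 0.428, -0.328,  0.088]), array([ 0.432, -0.203,  0.088])]
pink [ 0.307 -0.278  0.062] blue [ 0.417 -0.444  0.062]
mug [0.776 0.208 0.085] carton [ 0.786 -0.081  0.07 ] tape [0.36 0.11 0.04]
```

Request:
{"op": "jog_arm", "data": {"motion": "3 2.3 0 0 0 -4 1;6 4.6 0 0 0 -8 1;9 6.9 0 0 0 -12 1;12 9.2 0 0 0 -16 1;15 11.5 0 0 0 -20 1;18 13.8 0 0 0 -23 1;21 16.2 0 0 0 -26 1;24 18.5 -1 0 0 -29 1;27 20.8 -2 0 0 -32 1;30 23 -3 0 0 -35 1;32.5 25 -4 0 0 -37.6 1;32.5 25 -4 0 0 -37.6 1"}}

```text
time: 1.15
tcp_pos: [0.5815, -0.3405, 0.1883]
orientation: [[-0.248, -0.969, -0.0], [-0.969, 0.248, 0.006], [-0.006, 0.002, -1.0]]
force: [-1.1, 2.2, -0.1]
finger_gap: 0.0856
```

Run:
```python
from h import *
np.set_printoptions(suppress=True,precision=4)
c=shot('wrist','w1');s=r.sense();print(s['tcp_pos'],s['orientation'],s['force'],s['time'],s['qvel'])
print(pix('w1',[.576,-.35,.088],True))
```

```text
[ 0.5789 -0.3441  0.1891] [[-0.2491 -0.9685 -0.0016]
 [-0.9685  0.2491  0.0037]
 [-0.0032  0.0025 -1.    ]] [ 0.2168 -0.7542 -0.084 ] 1.2 [ 3.3002 -1.8324  3.4592  0.5173  1.7422  0.5504  1.6984]
[291.9071 213.9282]
```

View pics/w1.png

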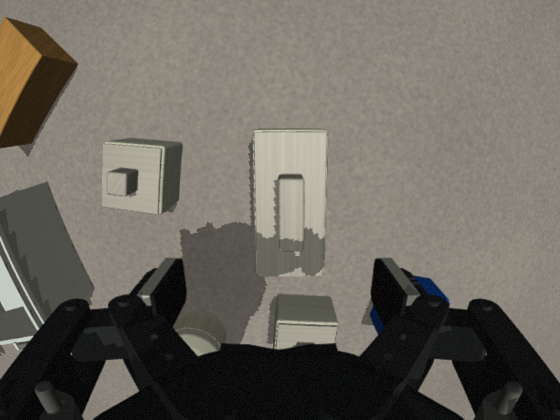

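Run:
```python
from h import *
crop('w1',240,115,340,290,'c4',4)
crop('w1',90,120,200,230,'c5',5)
```

```text
(no output)
```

View pics/c4.png

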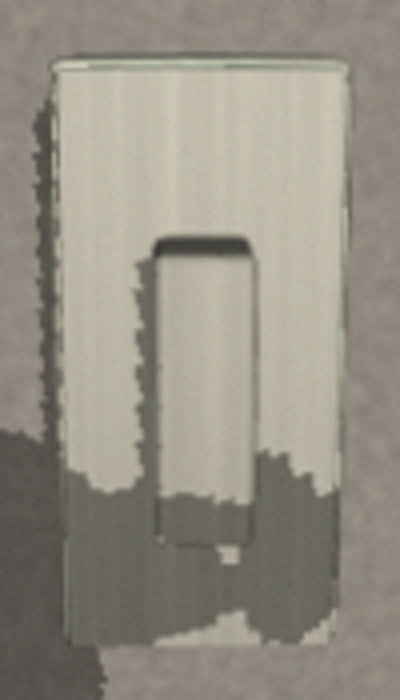

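View pics/c5.png

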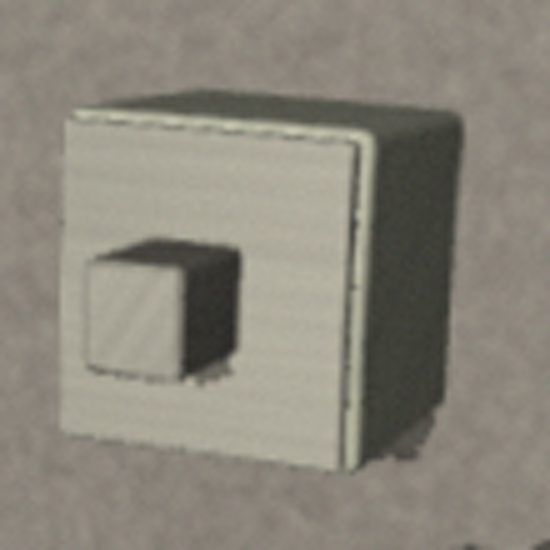

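Run:
```python
from h import *
f=lambda n,*a:print(n,*fit('w1',*a,True))
f('longbar',[(157,257),(256,257),(251,545),(158,543)],240,115,4,.088,rect(.06,.02))
f('longbody',[(53,65),(349,65),(338,645),(66,645)],240,115,4,.062,rect(.134,.064))
f('tin1knob',[(87,260),(184,264),(184,378),(84,368)],90,120,5,.088,rect(.02,.02))
f('tin1body',[(73,112),(374,134),(358,468),(60,432)],90,120,5,.062,rect(.064,.064))
```

```text
longbar [ 0.5746184  -0.34898518] -14.164885929419391 [0.97190749 1.00843892 0.77180386 1.22366634]
longbody [ 0.57453371 -0.34920652] -13.792441614082817 [2.08657582 2.37908888 1.35044366 2.1417245 ]
tin1knob [ 0.63719319 -0.21582191] -20.463767491720503 [1.14628488 0.42063798 0.67190935 0.51090694]
tin1body [ 0.63713219 -0.21758219] -21.707198604933765 [2.64361393 1.81055698 2.45094494 1.07201044]
```

Request:
{"op": "jog_arm", "data": {"motion": "-0.1 0.1 -2 0 0 0.4 1;-0.1 0.1 -4 0 0 0.4 1;-0.1 0.1 -6 0 0 0.4 1;-0.1 0.1 -8 0 0 0.4 1;-0.1 0.1 -10 0 0 0.4 1;-0.1 0.1 -11.5 0 0 0.4 1;-0.1 0.1 -12.3 0 0 0.4 1;-0.1 0.1 -12.3 0 0 0.4 1;-0.1 0.1 -12.3 0 0 0.4 0.5;-0.1 0.1 -12.3 0 0 0.4 0.2;-0.1 0.1 -12.3 0 0 0.4 0;-0.1 0.1 -12.3 0 0 0.4 0", "force": 60}}

```text
time: 2.2
tcp_pos: [0.5758, -0.3489, 0.0696]
orientation: [[-0.25, -0.968, 0.002], [-0.968, 0.25, -0.001], [0.001, -0.002, -1.0]]
force: [-0.8, 0.3, -0.4]
finger_gap: 0.0386
```

Request:
{"op": "jog_arm", "data": {"motion": "0 0 0 0 0 0 0;0 0 0 0 0 0 0;0 0 0 0 0 0 0;0 0 0 0 0 0 0;0 0 0 0 0 0 0;0 0 0 0 0 0 0"}}

```text
time: 2.7
tcp_pos: [0.5758, -0.3486, 0.0693]
orientation: [[-0.25, -0.968, 0.001], [-0.968, 0.25, -0.001], [0.0, -0.001, -1.0]]
force: [0.2, 0.2, 6.4]
finger_gap: 0.0189
```

Request:
{"op": "jog_arm", "data": {"motion": "0 0 1 0 0 0 0;0 0 3 0 0 0 0;0 0 6 0 0 0 0;0 0 10 0 0 0 0;0 2 14 0 0 0 0;0.2 5 17 0 0 2 0;0.4 8 18 0 0 5 0;0.6 11 18 0 0 8 0;0.8 14 18 0 0 11 0;1 16.5 18 0 0 14 0;1.3 18 18 0 0 17 0;1.3 18 18 0 0 18.6 0"}}

```text
time: 3.7
tcp_pos: [0.5886, -0.1632, 0.2479]
orientation: [[0.082, -0.997, -0.001], [-0.997, -0.082, 0.003], [-0.003, 0.001, -1.0]]
force: [-0.1, 0.9, -4.1]
finger_gap: 0.0189
```

Run:
```python
from h import *
np.set_printoptions(suppress=True,precision=4)
c=shot('wrist','w2');shot('top','t2');shot('side','s2');s=r.sense();print(s['tcp_pos'],s['orientation'],s['force'],s['time'],s['qvel'],s['finger_gap'])
```

```text
[ 0.5877 -0.1695  0.2478] [[ 0.0709 -0.9975 -0.0013]
 [-0.9975 -0.0709 -0.0007]
 [ 0.0007  0.0014 -1.    ]] [-0.0228 -0.2263 -4.4721] 3.85 [ 0.7786  0.1296  0.8585 -0.2347 -0.0656  0.0246 -0.4237] 0.01866479618771899
```

View pics/w2.png

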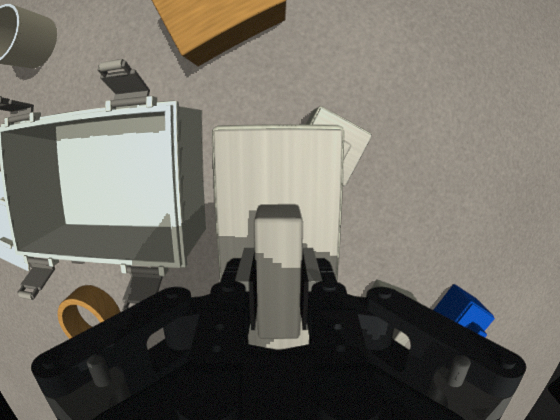

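View pics/t2.png

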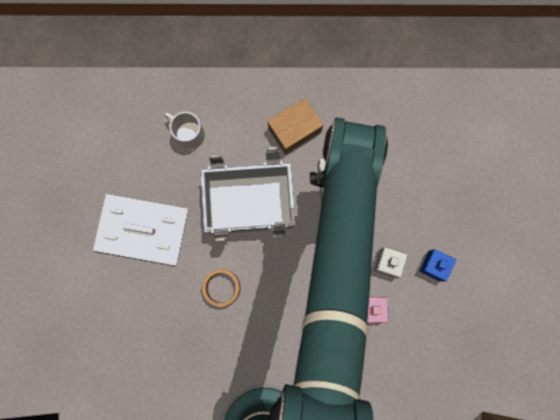

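Run:
```python
from h import *
crop('w2',0,85,200,285,'c6',4)
crop('w2',200,115,360,275,'c7',4)
```

```text
(no output)
```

View pics/c6.png

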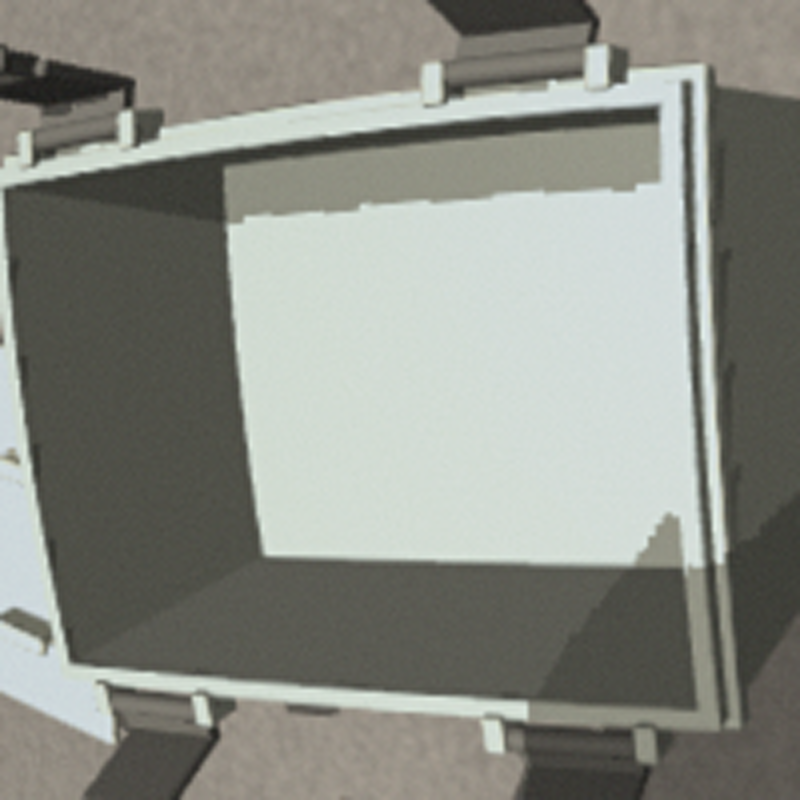

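View pics/c7.png

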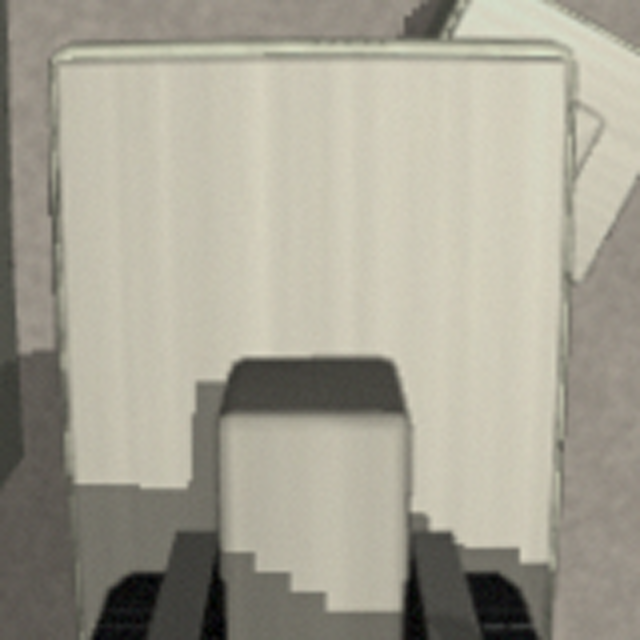

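Run:
```python
from h import *
f=lambda n,*a:print(n,*fit('w2',*a,True))
f('tubin',[(6,188),(660,108),(697,709),(70,660)],0,85,4,.118,rect(.14,.21))
f('floor',[(222,166),(262,555)],0,85,4,.008,[(.07,.105),(-.07,.105)])
zt=.2478-.0693+.062
P=[at('w2',(a+.5)/4-.5+200,(b+.5)/4-.5+115,zt,True) for a,b in[(54,58),(573,56)]]
print(P,(P[0]+P[1])/2,np.linalg.norm(P[0]-P[1]))
P=[at('w2',(a+.5)/4-.5+200,(b+.5)/4-.5+115,zt+.026,True) for a,b in[(222,413),(407,412)]]
print(P,(P[0]+P[1])/2)
```

```text
tubin [0.58363245 0.04019213] 4.004045671631841 [1.40021921 0.80358023 0.72440526 0.77973945]
floor [0.5836832  0.04140264] 4.2336819043298135 [0.13488655 0.13488655]
[array([ 0.64993593, -0.12802595,  0.2405    ]), array([ 0.65510053, -0.18809473,  0.2405    ])] [ 0.65251823 -0.15806034  0.2405    ] 0.06029038402576238
[array([ 0.61655795, -0.15190119,  0.2665    ]), array([ 0.61818938, -0.17035287,  0.2665    ])] [ 0.61737366 -0.16112703  0.2665    ]
```

Request:
{"op": "jog_arm", "data": {"motion": "0.2 2 0 0 0 0 0;0.2 5 0 0 0 0 0;0.2 8 0 0 0 0 0;0.2 11 0 0 0 0 0;0.2 13 0 0 0 0 0;0.2 13.9 0 0 0 0 0;0.2 13.9 -2 0 0 0 0;0.2 13.9 -4 0 0 0 0;0.2 13.9 -4.5 0 0 0 0;0.2 13.9 -4.5 0 0 0 0;0.2 13.9 -4.5 0 0 0 0;0.2 13.9 -4.5 0 0 0 0"}}

```text
time: 4.85
tcp_pos: [0.591, -0.0304, 0.2044]
orientation: [[0.071, -0.998, 0.002], [-0.998, -0.071, -0.0], [0.0, -0.002, -1.0]]
force: [0.8, -0.8, -3.6]
finger_gap: 0.0184
```

Run:
```python
from h import *
np.set_printoptions(suppress=True,precision=4)
c=shot('wrist','w3');s=r.sense();print(s['tcp_pos'],s['orientation'][:,0],s['force'],s['time'],s['finger_gap'])
```

```text
[ 0.5911 -0.0302  0.2046] [ 0.0709 -0.9975  0.0004] [ 0.2478  0.2712 -3.2855] 4.9 0.018542354979746226
```

View pics/w3.png

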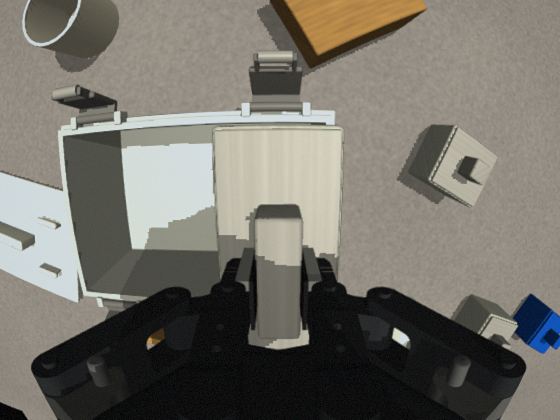

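Run:
```python
from h import *
t=np.array([.5837,.0400]);a=np.radians(4.15);R=np.array([[np.cos(a),-np.sin(a)],[np.sin(a),np.cos(a)]])
for m in[(.075,-.11),(.075,.11),(.07,.105),(-.07,.105),(.07,-.105)]:
    print(m,pix('w3',[*(t+R@m),.118],True))
print(pix('w3',[*(t+R@(.07,.105)),.008],True))
crop('w3',190,90,370,190,'c8',4)
crop('w3',50,90,230,300,'c9',4)
```

```text
(0.075, -0.11) [333.25154731 115.6089134 ]
(0.075, 0.11) [ 58.24414406 129.96619623]
(0.07, 0.105) [ 63.01990623 135.35934062]
(-0.07, 0.105) [ 86.85049041 290.6054188 ]
(0.07, -0.105) [326.19198333 122.42028684]
[120.66451802 130.14444319]
```

View pics/c8.png

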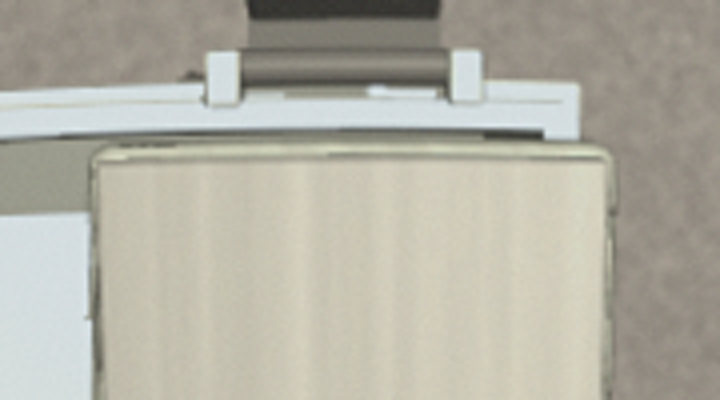

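View pics/c9.png

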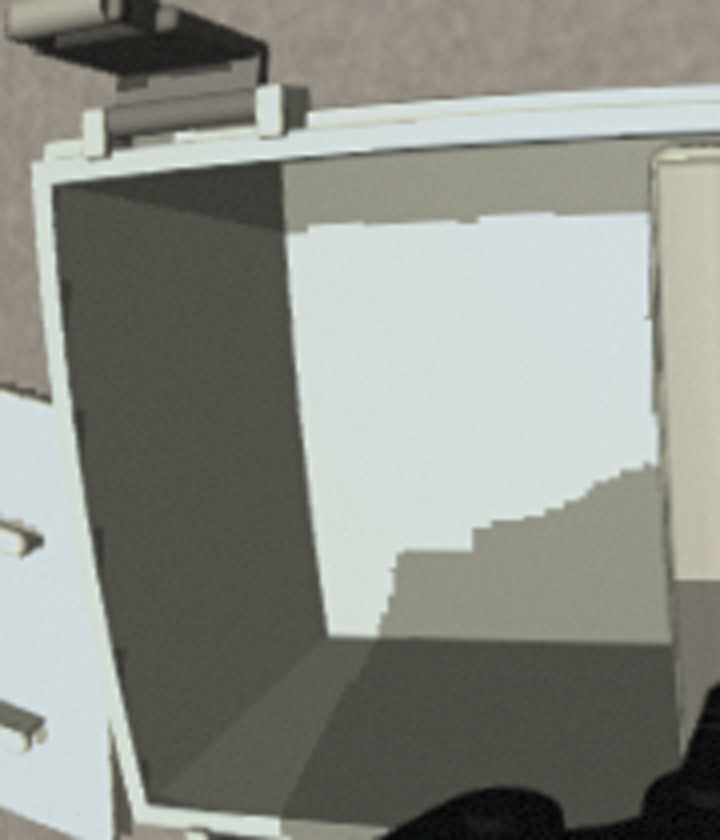

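Request:
{"op": "jog_arm", "data": {"motion": "-0.1 0.05 -1 0 0 0 0;-0.1 0.05 -2.5 0 0 0 0;-0.1 0.05 -4 0 0 0 0;-0.1 0.05 -5.5 0 0 0 0;-0.1 0.05 -7 0 0 0 0;-0.1 0.05 -8.5 0 0 0 0;-0.1 0.05 -10 0 0 0 0;-0.1 0.05 -11 0 0 0 0;-0.1 0.05 -11.8 0 0 0 0;-0.1 0.05 -12.2 0 0 0 0;-0.1 0.05 -12.5 0 0 0 0;-0.1 0.05 -12.6 0 0 0 0"}}

```text
time: 5.9
tcp_pos: [0.5894, -0.029, 0.0773]
orientation: [[0.072, -0.997, 0.0], [-0.997, -0.072, -0.0], [0.0, -0.0, -1.0]]
force: [-0.0, -0.1, -4.1]
finger_gap: 0.0187
```

Request:
{"op": "jog_arm", "data": {"motion": "0 0 0 0 0 0 0.1;0 0 0 0 0 0 0.2;0 0 0 0 0 0 0.3;0 0 0 0 0 0 0.35;0 0 0 0 0 0 0.35;0 0 0 0 0 0 0.35;0 0 2 0 0 0 0.35;0 0 5 0 0 0 0.35;0 0 8 0 0 0 0.4;0 0 11 0 0 0 1;0 -4 12 0 0 0 1;0 -8 12 0 0 0 1"}}

```text
time: 6.9
tcp_pos: [0.592, -0.1069, 0.2019]
orientation: [[0.079, -0.997, 0.008], [-0.997, -0.079, 0.0], [0.001, -0.008, -1.0]]
force: [1.8, -0.7, -0.1]
finger_gap: 0.0692
```

Request:
{"op": "jog_arm", "data": {"motion": "1.5 -3 1 0 0 -5 1;3 -6 1 0 0 -11 1;4.5 -9 1 0 0 -17 1;4.8 -10.6 0 0 0 -23 1;4.8 -10.6 0 0 0 -25.5 1;4.8 -10.6 0 0 0 -25.5 1;4.8 -10.6 0 0 0 -25.5 1;4.8 -10.6 0 0 0 -25.5 1"}}

```text
time: 7.57
tcp_pos: [0.6375, -0.2138, 0.1977]
orientation: [[-0.362, -0.932, 0.001], [-0.932, 0.362, 0.001], [-0.001, -0.0, -1.0]]
force: [-0.2, -0.3, 0.5]
finger_gap: 0.0853
```

Run:
```python
from h import *
np.set_printoptions(suppress=True,precision=4)
c=shot('wrist','w4');shot('top','t4');s=r.sense();print(s['tcp_pos'],s['orientation'][:,0],s['force'],s['time'],s['finger_gap'])
crop('w4',220,100,380,260,'c10',4)
```

```text
[ 0.6375 -0.214   0.1978] [-0.3623 -0.9321 -0.0005] [-0.5779  0.5218 -0.3555] 7.6667 0.08565047736609303
```

View pics/w4.png

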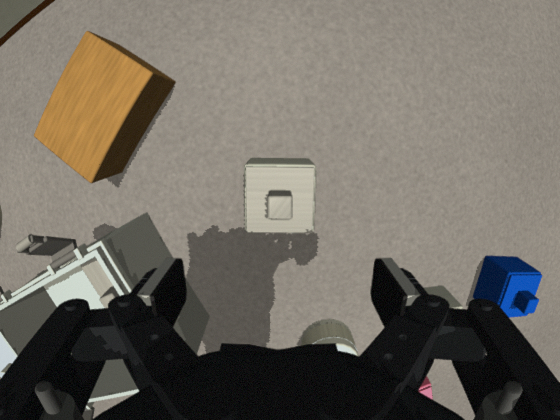

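View pics/c10.png

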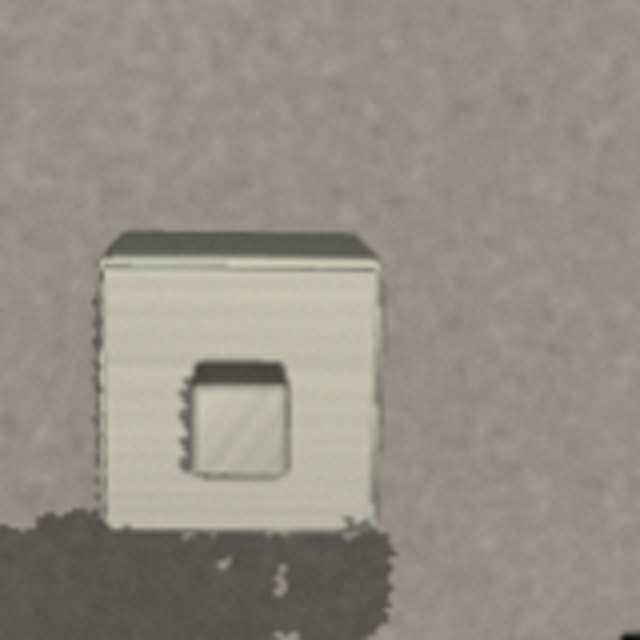

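View pics/t4.png

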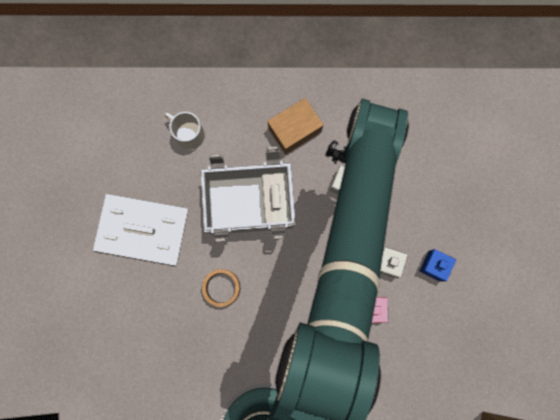

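Run:
```python
from h import *
f=lambda n,*a:print(n,*fit('w4',*a,True))
f('knob',[(192,383),(289,383),(289,477),(191,477)],220,100,4,.088,rect(.02,.02))
f('body',[(101,265),(381,265),(374,528),(104,528)],220,100,4,.062,rect(.064,.064))
```

```text
knob [ 0.63709137 -0.21544114] -21.30372046025233 [0.44172464 0.38652404 0.26735677 0.2230154 ]
body [ 0.63739243 -0.21564152] -21.36839304578899 [2.8217043  2.52891418 2.57389664 2.31822233]
```

Request:
{"op": "jog_arm", "data": {"motion": "-0.03 -0.15 -2 0 0 0 1;-0.03 -0.15 -4.5 0 0 0 0.8;-0.03 -0.15 -7 0 0 0 0.7;-0.03 -0.15 -9.5 0 0 0 0.6;-0.03 -0.15 -11.5 0 0 0 0.6;-0.03 -0.15 -12.6 0 0 0 0.6;-0.03 -0.15 -12.9 0 0 0 0.6;-0.03 -0.15 -12.9 0 0 0 0.6;-0.03 -0.15 -12.9 0 0 0 0;-0.03 -0.15 -12.9 0 0 0 0;-0.03 -0.15 -12.9 0 0 0 0;-0.03 -0.15 -12.9 0 0 0 0"}}

```text
time: 8.67
tcp_pos: [0.638, -0.2167, 0.07]
orientation: [[-0.364, -0.931, 0.003], [-0.931, 0.364, -0.001], [-0.0, -0.003, -1.0]]
force: [-1.0, 0.5, 3.9]
finger_gap: 0.0185
```

Request:
{"op": "jog_arm", "data": {"motion": "0 0 0 0 0 0 0;0 0 0 0 0 0 0;0 0 0 0 0 0 0;0 0 0 0 0 0 0"}}

```text
time: 9.0
tcp_pos: [0.6381, -0.2167, 0.07]
orientation: [[-0.364, -0.931, 0.003], [-0.931, 0.364, -0.001], [-0.0, -0.003, -1.0]]
force: [-0.1, 1.0, 6.4]
finger_gap: 0.0186
```

Request:
{"op": "jog_arm", "data": {"motion": "0 0 1 0 0 0 0;0 0 4 0 0 0 0;0 0 8 0 0 0 0;0 0.5 12 0 0 0 0;-0.2 3 16 0 0 3 0;-0.5 7 18 0 0 7 0;-0.8 11 18 0 0 11 0;-1.1 15 18 0 0 15 0;-1.4 19 18 0 0 19 0;-1.7 23 18 0 0 23 0;-2 27 18 0 0 25.5 0;-2.2 30 18 0 0 25.5 0"}}

```text
time: 10.0
tcp_pos: [0.6134, 0.0879, 0.2487]
orientation: [[0.077, -0.997, -0.001], [-0.997, -0.077, 0.002], [-0.002, 0.001, -1.0]]
force: [0.5, 0.0, -0.6]
finger_gap: 0.0188
```

Request:
{"op": "jog_arm", "data": {"motion": "0 2 0 0 0 0 0;-0.1 2.95 0 0 0 0 0;-0.1 2.95 -1 0 0 0 0;-0.1 2.95 -3 0 0 0 0;-0.1 2.95 -4.5 0 0 0 0;-0.1 2.95 -4.5 0 0 0 0;-0.1 2.95 -4.5 0 0 0 0;-0.1 2.95 -4.5 0 0 0 0"}}

```text
time: 10.67
tcp_pos: [0.6145, 0.1114, 0.2038]
orientation: [[0.07, -0.998, 0.001], [-0.998, -0.07, -0.0], [0.001, -0.001, -1.0]]
force: [0.0, -0.0, -0.6]
finger_gap: 0.0187
```

Run:
```python
from h import *
np.set_printoptions(suppress=True,precision=4)
c=shot('wrist','w5');s=r.sense();print(s['tcp_pos'],s['orientation'][:,0],s['force'],s['time'],s['finger_gap'])
```

```text
[0.6147 0.1119 0.2042] [ 0.0705 -0.9975  0.0002] [-0.0637  0.1333 -1.7156] 10.7167 0.018638973982436795
```

View pics/w5.png

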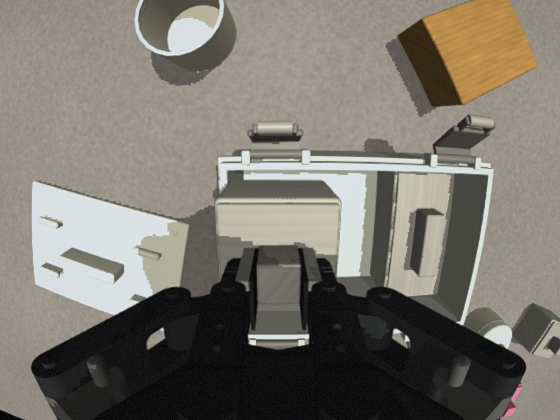

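Request:
{"op": "jog_arm", "data": {"motion": "0 0.05 -1 0 0 0 0;0 0.05 -2.5 0 0 0 0;0 0.05 -4 0 0 0 0;0 0.05 -5.5 0 0 0 0;0 0.05 -7 0 0 0 0;0 0.05 -8.5 0 0 0 0;0 0.05 -10 0 0 0 0;0 0.05 -11 0 0 0 0;0 0.05 -11.8 0 0 0 0;0 0.05 -12.2 0 0 0 0;0 0.05 -12.5 0 0 0 0;0 0.05 -12.6 0 0 0 0"}}

```text
time: 11.72
tcp_pos: [0.6142, 0.1138, 0.078]
orientation: [[0.072, -0.997, 0.0], [-0.997, -0.072, 0.0], [-0.0, -0.0, -1.0]]
force: [-2.0, 0.6, 5.5]
finger_gap: 0.019
```

Request:
{"op": "jog_arm", "data": {"motion": "0 0 0 0 0 0 0.1;0 0 0 0 0 0 0.2;0 0 0 0 0 0 0.3;0 0 0 0 0 0 0.35;0 0 0 0 0 0 0.35;0 0 0 0 0 0 0.35;0 0 2 0 0 0 0.35;0 0 5 0 0 0 0.35;0 0 8 0 0 0 0.4;0 -1 11 0 0 0 1;-1 -4 13 0 0 0 1;-3 -8 14 0 0 0 1"}}

```text
time: 12.72
tcp_pos: [0.5883, 0.0395, 0.22]
orientation: [[0.077, -0.997, 0.007], [-0.997, -0.077, 0.002], [-0.002, -0.007, -1.0]]
force: [1.6, -2.1, -0.4]
finger_gap: 0.0691
```

Request:
{"op": "jog_arm", "data": {"motion": "-2 -3 0 0 0 0 1;-4 -6 0 0 0 0 1;-6 -9 0 0 0 0 1;-8 -12 0 0 0 0 1;-10 -15 0 0 0 0 1;-12 -18 0 0 0 0 1;-14 -21 0 0 0 0 1;-15.3 -23.3 -1 0 0 0 1;-15.3 -23.3 -2 0 0 0 1;-15.3 -23.3 -2 0 0 0 1;-15.3 -23.3 -2 0 0 0 1"}}

```text
time: 13.63
tcp_pos: [0.4328, -0.1952, 0.1962]
orientation: [[0.072, -0.997, -0.0], [-0.997, -0.072, 0.001], [-0.001, 0.0, -1.0]]
force: [0.2, -0.3, -0.1]
finger_gap: 0.0852
```

Run:
```python
from h import *
np.set_printoptions(suppress=True,precision=4)
c=shot('wrist','w6');shot('top','t6');shot('side','s6');s=r.sense();print(s['tcp_pos'],s['orientation'][:,0],s['force'],s['time'],s['finger_gap'])
crop('w6',200,120,340,260,'c11',4)
```

```text
[ 0.4338 -0.1948  0.1968] [ 0.0745 -0.9972  0.0001] [ 0.5805 -0.5458  0.7607] 13.7833 0.08567656117970816
```

View pics/w6.png

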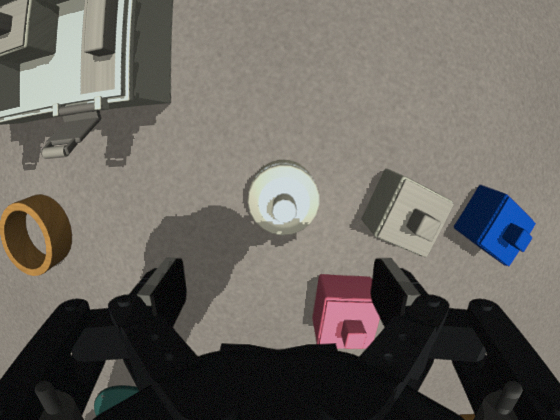

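View pics/t6.png

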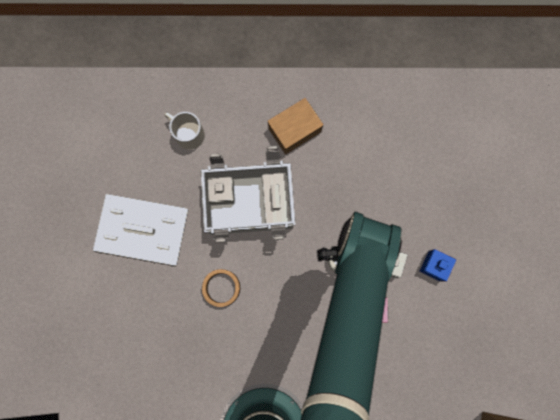

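View pics/s6.png

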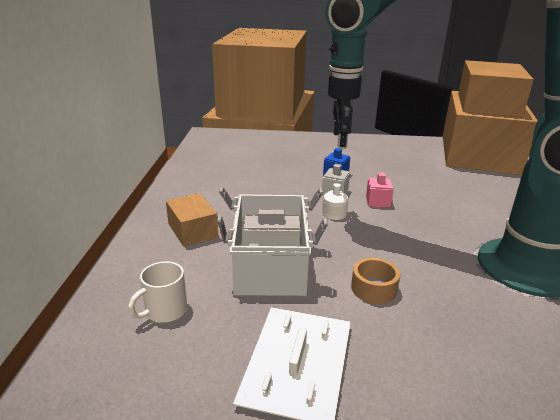

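View pics/c11.png

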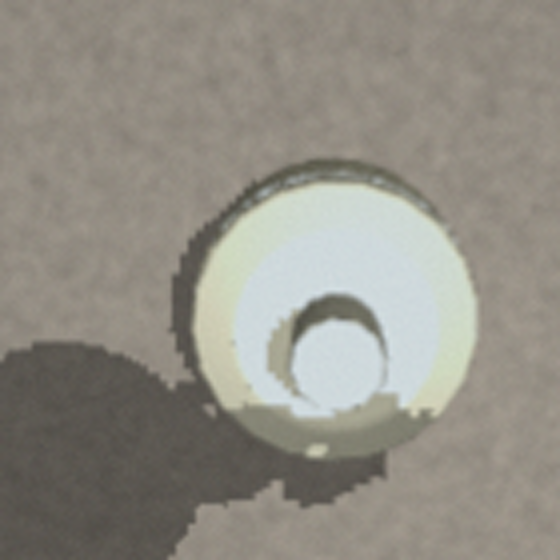

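Run:
```python
from h import *
print(at('w6',200+337.5/4-.5,120+364.5/4-.5,.088,True),at('w6',200+335.5/4-.5,120+320.5/4-.5,.062,True))
crop('w6',350,150,470,270,'c12',5)
```

```text
[ 0.43066853 -0.20021586  0.088     ] [ 0.43361725 -0.19999281  0.062     ]
```

View pics/c12.png

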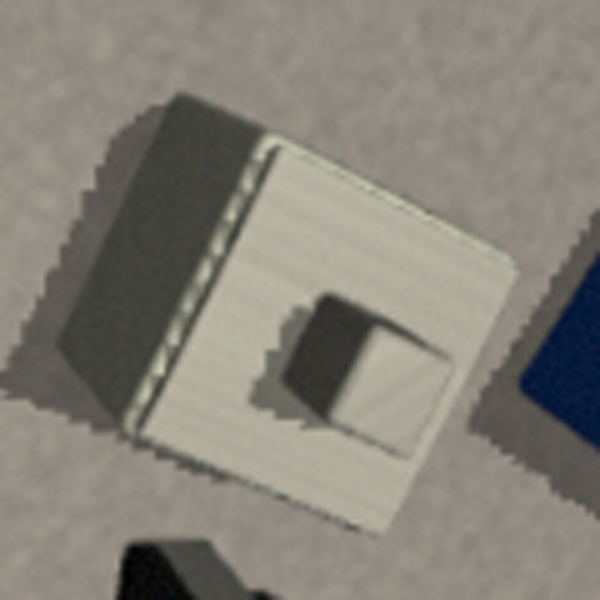

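Request:
{"op": "jog_arm", "data": {"motion": "-0.1 -0.53 -2 0 0 0 1;-0.1 -0.53 -4.5 0 0 0 0.8;-0.1 -0.53 -7 0 0 0 0.7;-0.1 -0.53 -9.5 0 0 0 0.6;-0.1 -0.53 -11.5 0 0 0 0.6;-0.1 -0.53 -12.5 0 0 0 0.6;-0.1 -0.53 -12.7 0 0 0 0.6;-0.1 -0.53 -12.7 0 0 0 0.6;-0.1 -0.53 -12.7 0 0 0 0;-0.1 -0.53 -12.7 0 0 0 0;-0.1 -0.53 -12.7 0 0 0 0;-0.1 -0.53 -12.7 0 0 0 0"}}

```text
time: 14.78
tcp_pos: [0.4327, -0.2012, 0.0706]
orientation: [[0.072, -0.997, 0.002], [-0.997, -0.072, -0.001], [0.001, -0.002, -1.0]]
force: [0.3, 2.7, 5.9]
finger_gap: 0.0178
```

Request:
{"op": "jog_arm", "data": {"motion": "0 0 0 0 0 0 0;0 0 0 0 0 0 0;0 0 0 0 0 0 0;0 0 0 0 0 0 0"}}

```text
time: 15.12
tcp_pos: [0.4327, -0.2012, 0.0706]
orientation: [[0.072, -0.997, 0.002], [-0.997, -0.072, -0.001], [0.001, -0.002, -1.0]]
force: [-1.0, 2.0, 7.1]
finger_gap: 0.0176
```

Run:
```python
from h import *
f=lambda n,*a:print(n,*fit('w6',*a,True))
f('knob',[(375,325),(452,362),(410,458),(332,415)],350,150,5,.088,rect(.02,.02))
f('body',[(268,135),(517,265),(383,533),(130,435)],350,150,5,.062,rect(.064,.064))
```

```text
knob [ 0.42443724 -0.328127  ] -17.918163198247576 [1.07463687 1.67523492 0.24373191 1.86707974]
body [ 0.42480095 -0.32701487] -17.672526673878107 [1.69108628 2.61479919 2.5901067  2.15794185]
```

Request:
{"op": "jog_arm", "data": {"motion": "0 0 1 0 0 0 0;0 0 4 0 0 0 0;0 0 8 0 0 0 0;0.2 0.5 12 0 0 0 0;1 3 16 0 0 0 0;2 7 18 0 0 0 0;4 11 18 0 0 0 0;5.5 15 18 0 0 0 0;7 19 18 0 0 0 0;8.5 23 18 0 0 0 0;10 27 18 0 0 0 0;11 30 18 0 0 0 0"}}

```text
time: 16.12
tcp_pos: [0.54, 0.095, 0.2501]
orientation: [[0.071, -0.997, 0.001], [-0.997, -0.071, -0.001], [0.001, -0.001, -1.0]]
force: [0.7, 0.1, -1.7]
finger_gap: 0.0176
```

Request:
{"op": "jog_arm", "data": {"motion": "0.3 0.85 0 0 0 0 0;0.3 0.85 0 0 0 0 0;0.3 0.85 -1 0 0 0 0;0.3 0.85 -3 0 0 0 0;0.3 0.85 -4.5 0 0 0 0;0.3 0.85 -4.5 0 0 0 0;0.3 0.85 -4.5 0 0 0 0;0.3 0.85 -4.5 0 0 0 0"}}

```text
time: 16.78
tcp_pos: [0.5432, 0.1009, 0.2051]
orientation: [[0.07, -0.998, 0.001], [-0.998, -0.07, -0.0], [0.0, -0.001, -1.0]]
force: [0.6, -0.6, -1.7]
finger_gap: 0.0178
```

Run:
```python
from h import *
np.set_printoptions(suppress=True,precision=4)
c=shot('wrist','w7');s=r.sense();print(s['tcp_pos'],s['orientation'][:,0],s['force'],s['time'],s['finger_gap'])
```

```text
[0.5435 0.1013 0.2054] [ 0.0706 -0.9975  0.0002] [-0.59    0.1146 -1.2088] 16.8333 0.017208636050127523
```

View pics/w7.png

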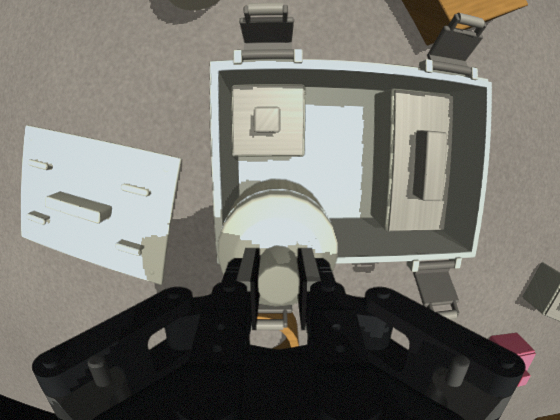

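Request:
{"op": "jog_arm", "data": {"motion": "0.25 0.6 0 0 0 0 0;0.25 0.6 0 0 0 0 0;0.25 0.6 -1 0 0 0 0;0.25 0.6 -2.5 0 0 0 0;0.25 0.6 -4 0 0 0 0;0.25 0.6 -5.5 0 0 0 0;0.25 0.6 -7.5 0 0 0 0;0.25 0.6 -9.5 0 0 0 0;0.25 0.6 -11.2 0 0 0 0;0.25 0.6 -12.2 0 0 0 0;0.25 0.6 -12.6 0 0 0 0;0.25 0.6 -12.7 0 0 0 0"}}

```text
time: 17.83
tcp_pos: [0.5451, 0.1088, 0.0786]
orientation: [[0.073, -0.997, -0.001], [-0.997, -0.073, -0.0], [0.0, 0.001, -1.0]]
force: [-7.0, -0.6, 19.1]
finger_gap: 0.0178
```

Request:
{"op": "jog_arm", "data": {"motion": "0 0 0 0 0 0 0.1;0 0 0 0 0 0 0.2;0 0 0 0 0 0 0.3;0 0 0 0 0 0 0.35;0 0 0 0 0 0 0.35;0 0 0 0 0 0 0.35;0 0 2 0 0 0 0.35;0 0 5 0 0 0 0.35;0 0 8 0 0 0 0.4;0 -1 11 0 0 0 1;0 -4 13 0 0 0 1;0 -8 14 0 0 0 1"}}

```text
time: 18.83
tcp_pos: [0.547, 0.031, 0.2208]
orientation: [[0.079, -0.997, 0.006], [-0.997, -0.079, 0.002], [-0.002, -0.006, -1.0]]
force: [1.1, -0.4, -0.0]
finger_gap: 0.0692
```

Request:
{"op": "jog_arm", "data": {"motion": "-1 -3.5 0 0 0 -2 1;-2 -7 0 0 0 -4 1;-3.5 -10.5 0 0 0 -7 1;-5 -14 0 0 0 -10 1;-6.5 -17.5 0 0 0 -13 1;-8 -21 0 0 0 -16 1;-9 -24.5 0 0 0 -19 1;-10 -28 0 0 0 -22 1;-11 -31.5 -1 0 0 -22 1;-12 -34 -2 0 0 -22 1;-12 -35.6 -2 0 0 -22 1;-12 -35.6 -2 0 0 -22 1"}}

```text
time: 19.83
tcp_pos: [0.4236, -0.3321, 0.1968]
orientation: [[-0.313, -0.95, -0.001], [-0.95, 0.313, -0.002], [0.002, 0.001, -1.0]]
force: [0.2, -0.4, -0.4]
finger_gap: 0.0855
```

Request:
{"op": "jog_arm", "data": {"motion": "0 0 0 0 0 0 1;0 0 0 0 0 0 1;0 0 0 0 0 0 1"}}

```text
time: 20.08
tcp_pos: [0.4261, -0.3265, 0.1976]
orientation: [[-0.305, -0.952, 0.0], [-0.952, 0.305, 0.0], [-0.001, -0.0, -1.0]]
force: [0.2, -0.6, -0.7]
finger_gap: 0.0854
```

Run:
```python
from h import *
np.set_printoptions(suppress=True,precision=4)
c=shot('wrist','w8');shot('top','t8');s=r.sense();print(s['tcp_pos'],s['orientation'][:,0],s['force'],s['time'],s['finger_gap'])
crop('w8',200,100,360,260,'c13',4)
```

```text
[ 0.426  -0.3267  0.1976] [-0.3048 -0.9524 -0.0003] [0.424  0.3708 0.399 ] 20.1833 0.08569933336513184
```

View pics/w8.png

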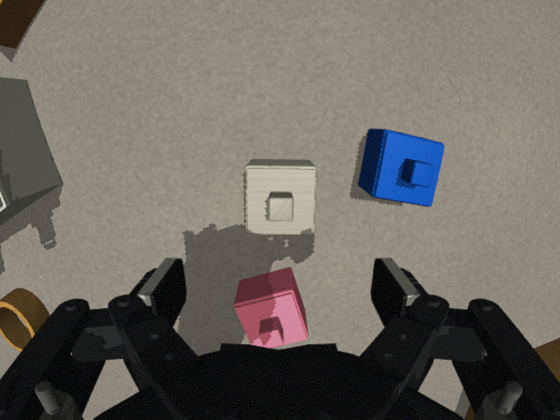

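View pics/c13.png

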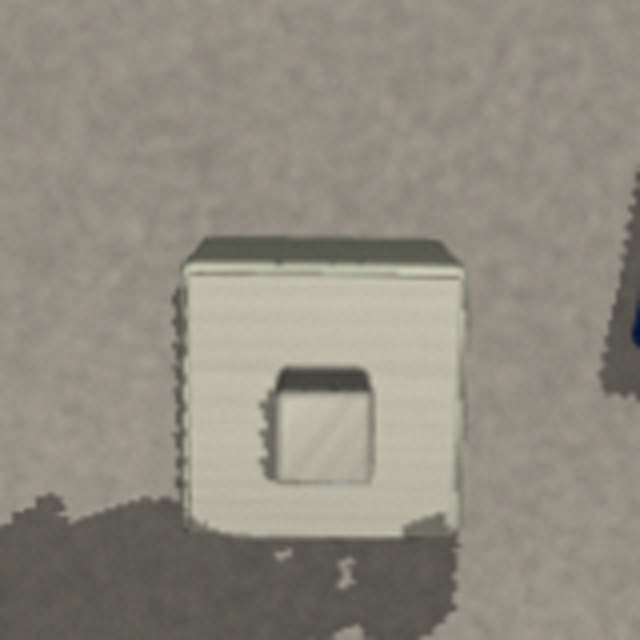

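View pics/t8.png

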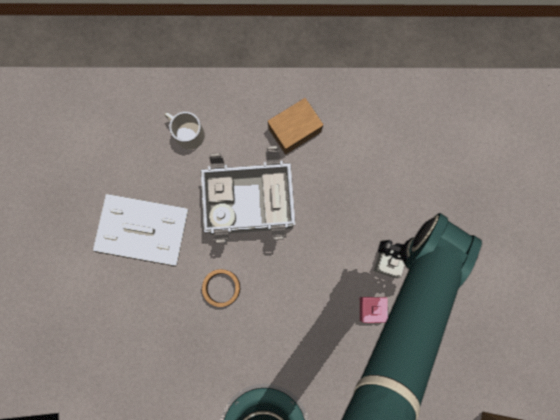

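Run:
```python
from h import *
f=lambda n,*a:print(n,*fit('w8',*a,True))
f('knob',[(277,392),(373,392),(373,482),(276,482)],200,100,4,.088,rect(.02,.02))
f('body',[(185,270),(465,270),(459,536),(187,530)],200,100,4,.062,rect(.064,.064))
```

```text
knob [ 0.42412656 -0.32854093] -17.812196438012233 [0.78820114 0.7425191  0.66848018 0.63497593]
body [ 0.42471292 -0.3288148 ] -18.204880338876638 [2.80718914 2.50760802 1.82434158 2.75071042]
```

Request:
{"op": "jog_arm", "data": {"motion": "-0.05 -0.23 -2 0 0 0 1;-0.05 -0.23 -4.5 0 0 0 0.8;-0.05 -0.23 -7 0 0 0 0.7;-0.05 -0.23 -9.5 0 0 0 0.6;-0.05 -0.23 -11.5 0 0 0 0.6;-0.05 -0.23 -12.5 0 0 0 0.6;-0.05 -0.23 -12.8 0 0 0 0.6;-0.05 -0.23 -12.8 0 0 0 0.6;-0.05 -0.23 -12.8 0 0 0 0;-0.05 -0.23 -12.8 0 0 0 0;-0.05 -0.23 -12.8 0 0 0 0;-0.05 -0.23 -12.8 0 0 0 0"}}

```text
time: 21.18
tcp_pos: [0.4258, -0.3306, 0.0706]
orientation: [[-0.307, -0.952, 0.002], [-0.952, 0.307, -0.001], [0.001, -0.002, -1.0]]
force: [0.9, 1.0, 4.3]
finger_gap: 0.0187
```

Request:
{"op": "jog_arm", "data": {"motion": "0 0 0 0 0 0 0;0 0 0 0 0 0 0;0 0 0 0 0 0 0;0 0 0 0 0 0 0"}}

```text
time: 21.52
tcp_pos: [0.4258, -0.3306, 0.0706]
orientation: [[-0.307, -0.952, 0.002], [-0.952, 0.307, -0.001], [0.0, -0.002, -1.0]]
force: [0.3, 2.1, 5.8]
finger_gap: 0.0185
```

Request:
{"op": "jog_arm", "data": {"motion": "0 0 1 0 0 0 0;0 0 4 0 0 0 0;0 0 8 0 0 0 0;0.2 0.5 12 0 0 0 0;1 3.5 16 0 0 3 0;2.2 7 18 0 0 6 0;3.5 11 18 0 0 9 0;5 15 18 0 0 12 0;6.5 19 18 0 0 15 0;8 23 18 0 0 18 0;9.5 27 18 0 0 20 0;11 31 18 0 0 21.9 0"}}

```text
time: 22.52
tcp_pos: [0.5299, -0.031, 0.2499]
orientation: [[0.071, -0.997, -0.0], [-0.997, -0.071, -0.001], [0.001, 0.0, -1.0]]
force: [0.5, -1.0, -0.6]
finger_gap: 0.0185
```

Request:
{"op": "jog_arm", "data": {"motion": "1 3.5 0 0 0 0 0;1.4 5.8 0 0 0 0 0;1.4 5.8 -1 0 0 0 0;1.4 5.8 -3 0 0 0 0;1.4 5.8 -4.5 0 0 0 0;1.4 5.8 -4.5 0 0 0 0;1.4 5.8 -4.5 0 0 0 0;1.4 5.8 -4.5 0 0 0 0"}}

```text
time: 23.18
tcp_pos: [0.5446, 0.025, 0.2053]
orientation: [[0.07, -0.998, 0.001], [-0.998, -0.07, -0.0], [0.0, -0.001, -1.0]]
force: [0.9, -0.1, -1.3]
finger_gap: 0.0186
```

Run:
```python
from h import *
np.set_printoptions(suppress=True,precision=4)
c=shot('wrist','w9');s=r.sense();print(s['tcp_pos'],s['orientation'][:,0],s['force'],s['time'],s['finger_gap'])
```

```text
[0.5448 0.0251 0.2056] [ 0.0696 -0.9976  0.0003] [ 0.2148  0.4463 -1.3862] 23.2333 0.018461733345060096
```

View pics/w9.png

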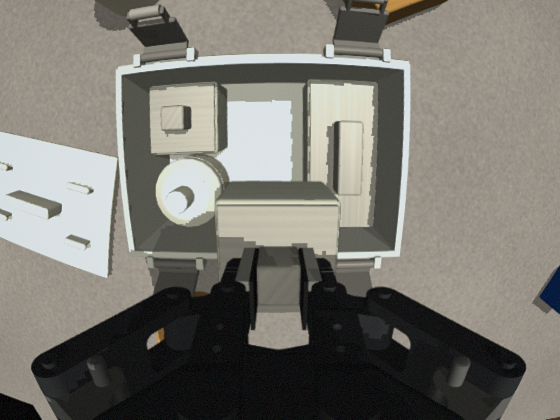

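Request:
{"op": "jog_arm", "data": {"motion": "0.5 1.25 0 0 0 0 0;0.5 1.25 0 0 0 0 0;0.5 1.25 -1 0 0 0 0;0.5 1.25 -2.5 0 0 0 0;0.5 1.25 -4 0 0 0 0;0.5 1.25 -5.5 0 0 0 0;0.5 1.25 -7.5 0 0 0 0;0.5 1.25 -9.5 0 0 0 0;0.5 1.25 -11.2 0 0 0 0;0.5 1.25 -12.2 0 0 0 0;0.5 1.25 -12.5 0 0 0 0;0.5 1.25 -12.6 0 0 0 0"}}

```text
time: 24.23
tcp_pos: [0.5492, 0.0382, 0.0786]
orientation: [[0.071, -0.998, -0.001], [-0.998, -0.071, -0.0], [0.0, 0.001, -1.0]]
force: [-3.6, 0.8, 7.3]
finger_gap: 0.0183
```

Request:
{"op": "jog_arm", "data": {"motion": "0 0 0 0 0 0 0.1;0 0 0 0 0 0 0.2;0 0 0 0 0 0 0.3;0 0 0 0 0 0 0.35;0 0 0 0 0 0 0.35;0 0 0 0 0 0 0.35;0 0 2 0 0 0 0.35;0 0 5 0 0 0 0.35;0 0 8 0 0 0 0.4;0 0 11 0 0 0 1;0 2 14 0 0 0 1;0 5 14 0 0 0 1"}}

```text
time: 25.23
tcp_pos: [0.5532, 0.0857, 0.2248]
orientation: [[0.064, -0.998, 0.011], [-0.998, -0.064, -0.0], [0.001, -0.011, -1.0]]
force: [1.8, 0.2, 0.2]
finger_gap: 0.0692
```

Run:
```python
from h import *
np.set_printoptions(suppress=True,precision=3)
shot('wrist','w10');s=r.sense();print(s['tcp_pos'],s['q'],s['time'])
```

```text
[0.551 0.095 0.222] [  -0.702   19.453  -15.27   104.845    5.866   55.961 -104.116] 25.2833
```

View pics/w10.png

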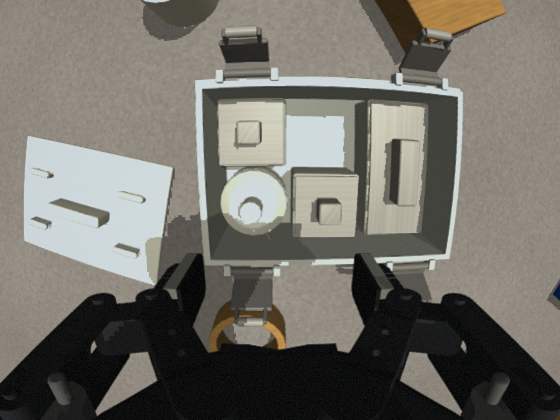

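Request:
{"op": "jog_arm", "data": {"motion": "-0.3 2 1 0 0 -7 1;-0.6 4 1 0 0 -14 1;-0.9 6 1 0 0 -21 1;-1.2 8 1 0 0 -28 1;-1.5 10 1 0 0 -35 1;-1.8 12 1 0 0 -42 1;-2.1 14 1 0 0 -49 1;-2.4 16 1 0 0 -56 1;-2.7 18 1 0 0 -63 1;-3 20 1 0 0 -70 1;-3.4 22 1 0 0 -77 1;-3.6 23 1 0 0 -84 1"}}

```text
time: 26.28
tcp_pos: [0.5154, 0.2929, 0.2184]
orientation: [[-0.878, -0.478, -0.038], [-0.478, 0.878, -0.012], [0.039, 0.007, -0.999]]
force: [0.1, -0.6, -3.0]
finger_gap: 0.0857
```

Request:
{"op": "jog_arm", "data": {"motion": "0 0 0 0 0 -7 1;0 0 -1 0 0 -14 1;0 0 -2 0 0 -20 1;0 0 -3 0 0 -20 1;0 0 -3 0 0 -20 1;0 0 -3 0 0 -20 1;0 0 -3 0 0 -20 1"}}

```text
time: 26.87
tcp_pos: [0.5156, 0.2935, 0.1888]
orientation: [[-0.987, -0.154, -0.042], [-0.155, 0.988, 0.005], [0.041, 0.011, -0.999]]
force: [0.7, 0.9, -0.4]
finger_gap: 0.0853
```

Run:
```python
from h import *
np.set_printoptions(suppress=True,precision=4)
c=shot('wrist','w11');shot('top','t11');s=r.sense();print(s['tcp_pos'],s['orientation'][:,0],s['force'],s['q'],s['time'],s['finger_gap'])
```

```text
[0.5161 0.2932 0.1896] [-0.9874 -0.1532  0.0393] [ 0.205  -0.6491 -0.3841] [ -77.8925   41.1988   67.933   103.6884  -42.398    67.611  -166.5371] 26.9667 0.08542472274954348
```

View pics/w11.png

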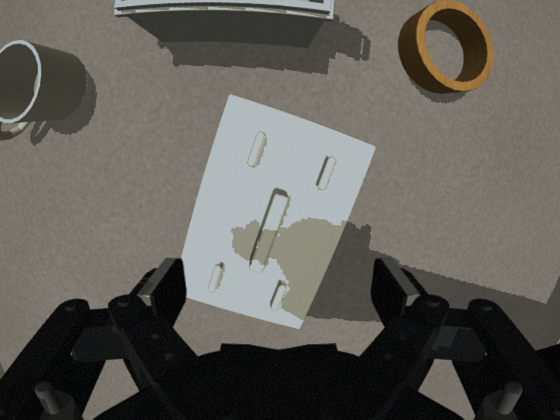

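Request:
{"op": "jog_arm", "data": {"motion": "0 0 1 0 0 7 1;0 0 3 0 0 14 1;0 0 4 0 0 21 1;0 0 4 0 0 28 1;0 0 4 0 0 35 1;0 0 4 0 0 42 1;0 0 4 0 0 49 1;0 0 4 0 0 56 1;0 0 4 0 0 63 1;0 0 4 0 0 70 1;0 0 4 0 0 77 1;0 0 4 0 0 84 1"}}

```text
time: 27.97
tcp_pos: [0.5162, 0.2931, 0.2303]
orientation: [[0.055, -0.999, -0.004], [-0.998, -0.054, -0.035], [0.035, 0.006, -0.999]]
force: [-0.5, 0.2, 0.7]
finger_gap: 0.0855
```

Run:
```python
from h import *
np.set_printoptions(suppress=True,precision=4)
s=r.sense();print(s['tcp_pos'],s['orientation'],s['q'],s['time'])
```

```text
[0.5162 0.2931 0.2303] [[ 0.0546 -0.9985 -0.0037]
 [-0.9979 -0.0545 -0.0355]
 [ 0.0352  0.0056 -0.9994]] [-71.3923  28.5038  51.3889 101.6803 -22.7828  62.6176 -99.2099] 27.9667
```

```bash
cat >> h.py <<'E'
from scipy.spatial.transform import Rotation as Ro
def turn(yaw):
    a=np.radians(yaw);T=np.array([[np.cos(a),np.sin(a),0],[np.sin(a),-np.cos(a),0],[0,0,-1]])
    v=Ro.from_matrix(T@r.sense()['orientation'].T).as_rotvec(degrees=True);return v
E
python3 - <<'E'
from h import *
v=turn(-9.9)
print(v)
for i in range(1,13): print(np.round(v*min(1,i*6.8/np.linalg.norm(v)),1))
E
```

```text
[ 1.8595057   1.18939759 76.96382529]
[0.2 0.1 6.8]
[ 0.3  0.2 13.6]
[ 0.5  0.3 20.4]
[ 0.7  0.4 27.2]
[ 0.8  0.5 34. ]
[ 1.   0.6 40.8]
[ 1.1  0.7 47.6]
[ 1.3  0.8 54.4]
[ 1.5  0.9 61.2]
[ 1.6  1.1 68. ]
[ 1.8  1.2 74.8]
[ 1.9  1.2 77. ]
```

Request:
{"op": "jog_arm", "data": {"motion": "0 0 0 0.2 0.1 6.8 1;0 0 0 0.3 0.2 13.6 1;0 0 0 0.5 0.3 20.4 1;0 0.5 0 0.7 0.4 27.2 1;0 1 0 0.8 0.5 34 1;0 1.5 0 1 0.6 40.8 1;-0.1 2 0 1.1 0.7 47.6 1;-0.2 2.5 0 1.3 0.8 54.4 1;-0.2 3 0 1.5 0.9 61.2 1;-0.2 3.5 0 1.6 1.1 68 1;-0.2 3.5 0 1.8 1.2 74.8 1;-0.2 3.5 0 1.9 1.2 77 1"}}

```text
time: 28.97
tcp_pos: [0.5143, 0.3283, 0.2309]
orientation: [[0.985, -0.172, 0.006], [-0.172, -0.985, 0.003], [0.005, -0.004, -1.0]]
force: [-0.2, -0.4, -0.3]
finger_gap: 0.0852
```

Request:
{"op": "jog_arm", "data": {"motion": "0 0 -1 0 0 0 1;0 0 -2.5 0 0 0 1;0 0 -3 0 0 0 1;0 0 -3 0 0 0 1;0 0 -3 0 0 0 1"}}

```text
time: 29.38
tcp_pos: [0.5138, 0.3279, 0.1987]
orientation: [[0.984, -0.178, 0.004], [-0.178, -0.984, -0.002], [0.004, 0.001, -1.0]]
force: [0.3, 0.7, 0.0]
finger_gap: 0.0857
```

Run:
```python
from h import *
np.set_printoptions(suppress=True,precision=4)
shot('wrist','w12');shot('top','t12')
s=r.sense();print(s['tcp_pos'],s['orientation'],s['q'],s['time'],turn(-9.9))
```

```text
[0.5141 0.3282 0.1991] [[ 0.984  -0.1778  0.0045]
 [-0.1778 -0.9841 -0.0012]
 [ 0.0047  0.0004 -1.    ]] [-59.3082  26.6643  31.2459 101.2163 -15.992   56.4084 -32.1198] 29.4833 [0.0704 0.2582 0.344 ]
```

View pics/w12.png

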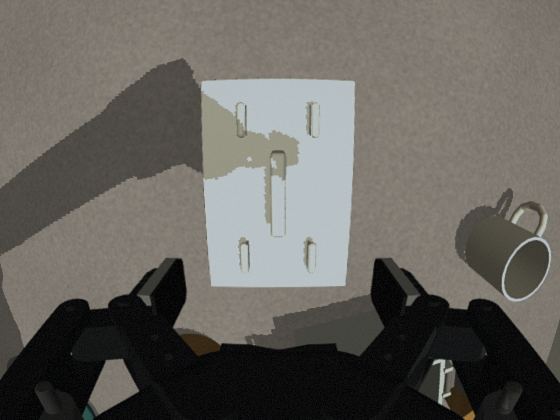

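View pics/t12.png

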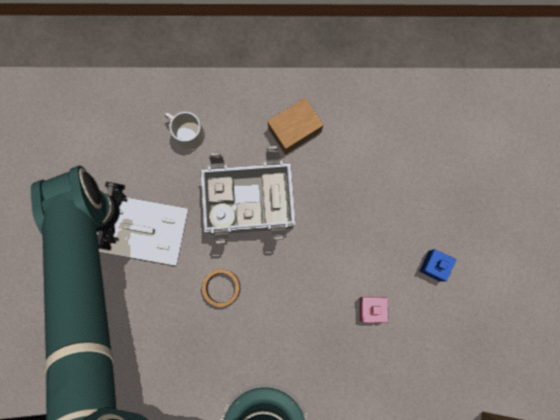

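Run:
```python
from h import *
crop('w12',195,70,365,300,'c14',3)
crop('w12',250,140,310,250,'c15',6)
```

```text
(no output)
```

View pics/c14.png

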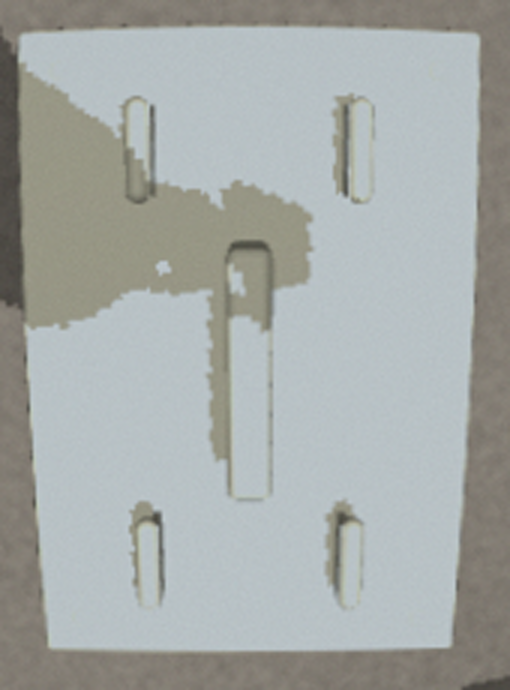

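View pics/c15.png

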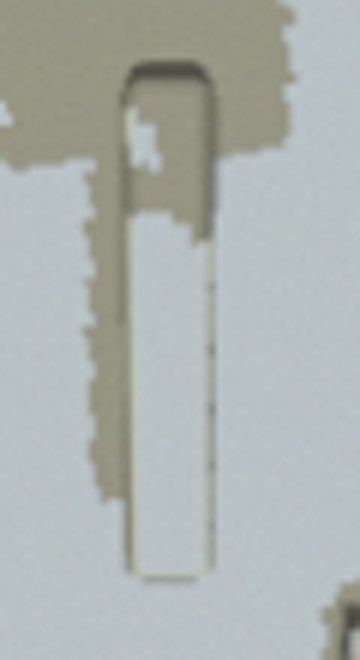

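Run:
```python
from h import *
def rl(a,b): a/=2;b/=2;return [(-a,b),(a,b),(a,-b),(-a,-b)]
print(fit('w12',[(20,33),(480,33),(452,648),(48,648)],195,70,3,.018,rl(.154,.224),True))
print(fit('w12',[(128,80),(211,80),(211,577),(130,577)],250,140,6,.05,rl(.014,.08),True))
```

```text
(array([0.5140554 , 0.32850357]), np.float64(-10.270555631300944), array([0.83858405, 0.79998481, 0.47406086, 0.72002983]))
(array([0.51388921, 0.32886643]), np.float64(-10.154108167521214), array([1.11754549, 1.14052039, 0.9647034 , 0.99934402]))
```

Request:
{"op": "jog_arm", "data": {"motion": "0 0.15 -3 0.1 0.3 0 1;0 0.15 -6 0.1 0.3 0 1;0 0.15 -9 0.1 0.3 0 0.8;0 0.15 -12 0.1 0.3 0 0.6;0 0.15 -14.5 0.1 0.3 0 0.5;0 0.15 -16.5 0.1 0.3 0 0.5;0 0.15 -17.3 0.1 0.3 0 0.5;0 0.15 -17.6 0.1 0.3 0 0.5;0 0.15 -17.6 0.1 0.3 0 0.5;0 0.15 -17.6 0.1 0.3 0 0;0 0.15 -17.6 0.1 0.3 0 0;0 0.15 -17.6 0.1 0.3 0 0", "force": 90}}

```text
time: 30.48
tcp_pos: [0.5152, 0.3302, 0.024]
orientation: [[0.984, -0.178, 0.001], [-0.178, -0.984, 0.001], [0.001, -0.002, -1.0]]
force: [1.2, -0.1, 3.2]
finger_gap: 0.0127
```

Request:
{"op": "jog_arm", "data": {"motion": "0 0 0 0 0 0 0;0 0 0 0 0 0 0;0 0 0 0 0 0 0;0 0 0 0 0 0 0;0 0 0 0 0 0 0"}}

```text
time: 30.9
tcp_pos: [0.5152, 0.3302, 0.0239]
orientation: [[0.984, -0.178, 0.001], [-0.178, -0.984, 0.002], [0.001, -0.002, -1.0]]
force: [1.4, -1.2, 5.9]
finger_gap: 0.0124
```

Run:
```python
from h import *
np.set_printoptions(suppress=True,precision=4)
s=r.sense();print(s['tcp_pos'],s['orientation'],s['q'],s['time'],s['force'],turn(4.15),turn(-10.2))
```

```text
[0.5152 0.3302 0.0239] [[ 0.9841 -0.1777  0.0012]
 [-0.1777 -0.9841  0.0015]
 [ 0.0009 -0.0017 -1.    ]] [-53.6658  40.5234  24.1636 105.4669 -24.946   39.1905 -25.2758] 30.9 [ 1.4308 -1.178   5.8964] [-0.0947  0.0571 14.3877] [-0.0866  0.0683  0.0377]
```

Request:
{"op": "jog_arm", "data": {"motion": "0 0 1 0 0 0 0;0 0 3 0 0 0 0;0 0 6 0 0 0 0;0 0 10 0 0 0 0;0 -1 14 0 0 0 0;0 -2 18 0 0 1 0;0.5 -4 21 0 0 3 0;1.5 -7 23.5 0 0 5 0;2.5 -10 23.5 0 0 7.5 0;3.5 -13 23.5 0 0 10 0;4.5 -16 23.5 0 0 12 0;5.5 -19 23.5 0 0 14.4 0"}}

```text
time: 31.9
tcp_pos: [0.5679, 0.1382, 0.2575]
orientation: [[0.997, 0.075, -0.003], [0.075, -0.997, -0.0], [-0.003, 0.0, -1.0]]
force: [0.3, 0.4, -2.5]
finger_gap: 0.0122
```

Request:
{"op": "jog_arm", "data": {"motion": "1 -3.5 0 0 0 0 0;1.2 -7 0 0 0 0 0;1.2 -10.5 0 0 0 0 0;1.2 -14 0 0 0 0 0;1.2 -17.5 0 0 0 0 0;1.2 -21 0 0 0 0 0;1.2 -24.5 0 0 0 0 0;1.2 -28 0 0 0 0 0;1.2 -31.5 0 0 0 0 0;1.2 -35 0 0 0 0 0;1.2 -37 0 0 0 0 0;1.2 -38 0 0 0 0 0"}}

```text
time: 32.9
tcp_pos: [0.5787, -0.2443, 0.2574]
orientation: [[0.998, 0.068, -0.003], [0.068, -0.998, -0.002], [-0.003, 0.002, -1.0]]
force: [-0.2, -0.8, -2.4]
finger_gap: 0.0123
```

Run:
```python
from h import *
np.set_printoptions(suppress=True,precision=4)
s=r.sense();print(s['tcp_pos'],s['q'],s['time'],s['force'],turn(4.15))
```

```text
[ 0.5787 -0.2443  0.2574] [ -8.4555  26.339   38.6656  95.4542 -17.6587  64.6105  38.8631] 32.9 [-0.1536 -0.8277 -2.3905] [ 0.1185 -0.1812  0.2791]
```

Settle, then look at the lid and tub together.

Request:
{"op": "jog_arm", "data": {"motion": "0.4 0 0 0.1 -0.2 0 0;0.4 0 0 0.1 -0.2 0 0;0.4 0 0 0.1 -0.2 0 0;0.4 0 0 0.1 -0.2 0 0;0.4 0 0 0.1 -0.2 0 0;0.4 0 0 0.1 -0.2 0 0"}}

```text
time: 33.4
tcp_pos: [0.585, -0.2391, 0.2573]
orientation: [[0.997, 0.075, 0.002], [0.075, -0.997, 0.001], [0.002, -0.001, -1.0]]
force: [0.1, 0.2, -2.5]
finger_gap: 0.0126
```

Run:
```python
from h import *
np.set_printoptions(suppress=True,precision=4)
shot('wrist','w13')
s=r.sense();print(s['tcp_pos'],s['time'],s['force'],turn(4.15))
```

```text
[ 0.5849 -0.2394  0.2573] 33.45 [ 0.1154  0.2031 -1.9772] [-0.0684  0.1025 -0.1117]
```

View pics/w13.png

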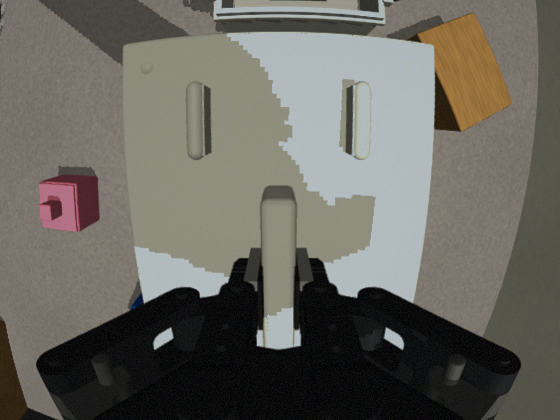

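Run:
```python
from h import *
crop('w13',200,0,400,40,'c16',4)
crop('w13',110,20,450,80,'c17',2)
crop('w13',110,25,190,85,'c18',6);crop('w13',380,25,460,85,'c19',6)
a=[cv2.imread(f'pics/{x}.png') for x in('c18','c19')];cv2.imwrite('pics/c20.png',np.vstack(a))
```

```text
(no output)
```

View pics/c16.png

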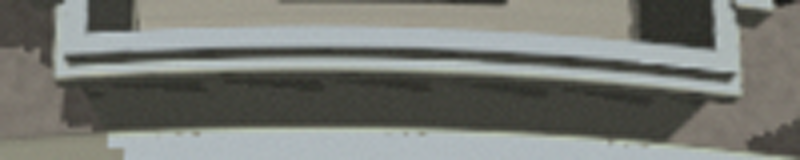

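View pics/c20.png

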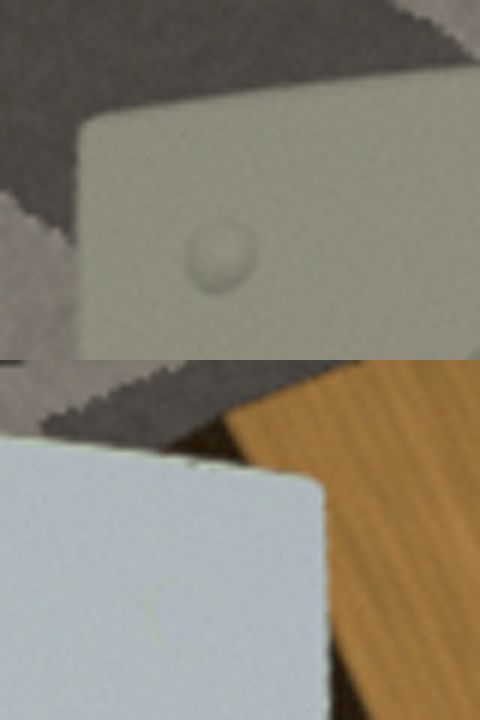

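Run:
```python
from h import *
np.set_printoptions(suppress=True,precision=4)
print(fit('w13',[(88,31),(715,47),(738,74),(66,62)],200,0,4,.118,[(-.07,-.105),(.07,-.105),(.075,-.11),(-.075,-.11)],True))
zt=.2573-.0239+.018
print([at('w13',110+77/6,25+111/6,zt,True),at('w13',380+327/6,25+116/6,zt,True)])
o=lambda p:fit('w13',p,0,0,1,zt,[(-.077,.112),(.077,.112)],True)
print(o([(110+76.5/6-.5,25+110.5/6-.5),(380+327.5/6-.5,25+116.5/6-.5)]))
for z in(zt-.004,zt+.004):
  p=[at('w13',110+77/6-.5,25+111/6-.5,z,True),at('w13',380+327/6-.5,25+116/6-.5,z,True)];print(np.linalg.norm(p[0]-p[1]))
# bar front top corners
crop('w13',250,170,310,230,'c21',8)
```

```text
(array([0.5834, 0.0404]), np.float64(4.634780004050586), array([1.1791, 0.6338, 0.6084, 1.1822]))
[array([ 0.5003, -0.1348,  0.2514]), array([ 0.6529, -0.1236,  0.2514])]
(array([ 0.5843, -0.2406]), np.float64(4.126484413763373), array([0.4183, 0.4183]))
0.15716837607532663
0.14896642311624203
```

View pics/c21.png

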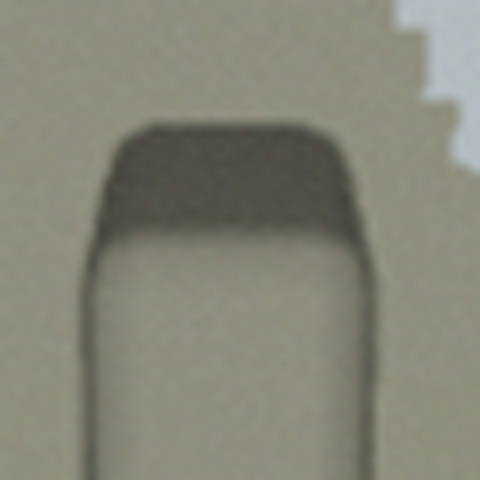

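Request:
{"op": "jog_arm", "data": {"motion": "0 -0.5 3 -0.07 0.1 0 0;0 -0.5 6 -0.07 0.1 0 0;0 -0.5 9 -0.07 0.1 0 0;0 -0.5 12 -0.07 0.1 0 0;0 -0.5 13 -0.07 0.1 0 0;0 -0.5 13 -0.07 0.1 0 0;0 -0.5 13 -0.07 0.1 0 0;0 -0.5 13 -0.07 0.1 0 0;0 -0.5 13 -0.07 0.1 0 0"}}

```text
time: 34.2
tcp_pos: [0.584, -0.2447, 0.3849]
orientation: [[0.997, 0.073, -0.004], [0.073, -0.997, 0.001], [-0.004, -0.001, -1.0]]
force: [0.2, -0.5, -2.2]
finger_gap: 0.0123
```

Run:
```python
from h import *
np.set_printoptions(suppress=True,precision=4)
shot('wrist','w14')
s=r.sense();print(s['tcp_pos'],s['time'],s['force'],turn(4.15))
crop('w14',180,0,400,130,'c22',4)
crop('w14',110,25,190,85,'c18',6);crop('w14',380,25,460,85,'c19',6)
a=[cv2.imread(f'pics/{x}.png') for x in('c18','c19')];cv2.imwrite('pics/c23.png',np.vstack(a))
```

```text
[ 0.5841 -0.2449  0.3852] 34.25 [ 0.1064 -0.0934 -2.8656] [-0.0361 -0.1844 -0.0317]
```

View pics/w14.png

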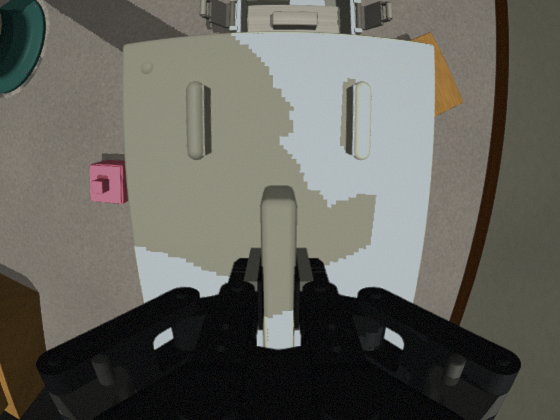

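View pics/c22.png

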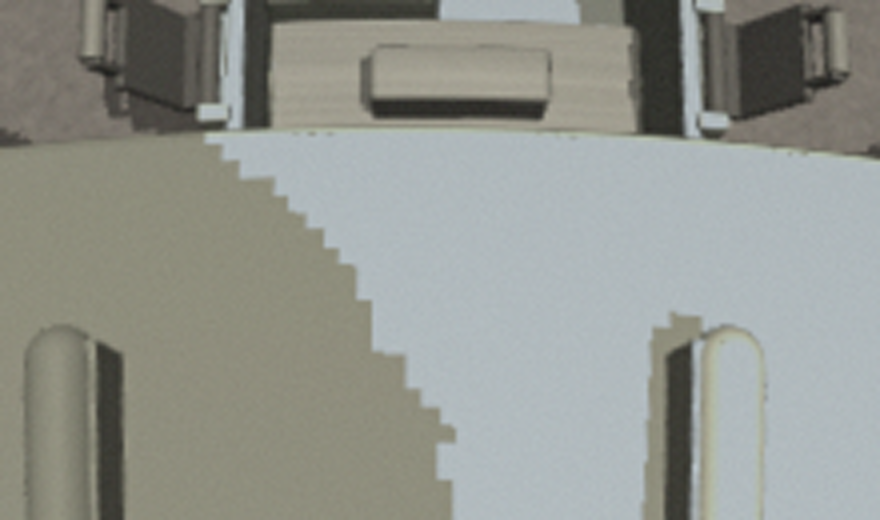

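View pics/c23.png

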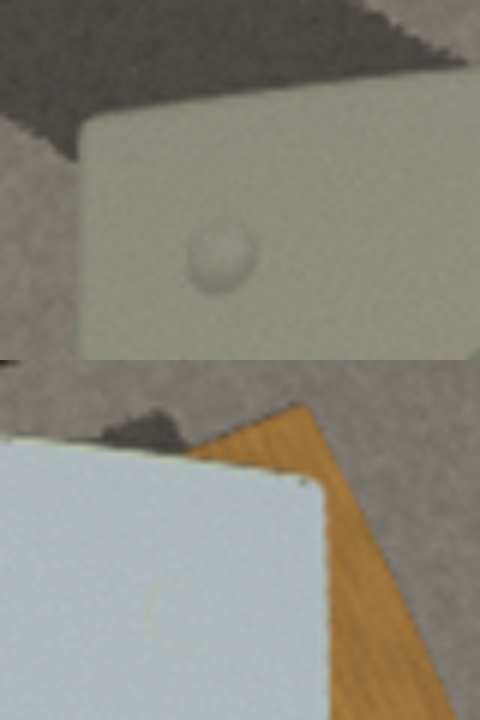

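Run:
```python
from h import *
np.set_printoptions(suppress=True,precision=4)
a=np.radians(4.2);ex=np.array([np.cos(a),np.sin(a)]);t0=np.array([.5837,.04])
for v in(20,60,110):
  for lu,ru in({20:((232,247),(680,697)),60:((230.5,245),(682.5,698.5)),110:((229.5,244),(684.5,701))}[v],):
    P=[at('w14',180+(u+.5)/4-.5,(v+.5)/4-.5,.118,True)[:2] for u in(*lu,*ru)]
    print(v,[round(float((p-t0)@ex)*1e3,2) for p in P],P[0])
zt=.3852-.0239+.018
print(fit('w14',[(110+78.5/6-.5,25+112.5/6-.5),(380+326.5/6-.5,25+117.5/6-.5)],0,0,1,zt,[(-.077,.112),(.077,.112)],True))
```

```text
20 [-73.64, -68.82, 69.75, 75.41] [ 0.5145 -0.0227]
60 [-73.86, -69.23, 70.12, 75.42] [ 0.5153 -0.0371]
110 [-73.91, -69.3, 70.29, 75.73] [ 0.5165 -0.0547]
(array([ 0.5831, -0.2466]), np.float64(3.972864634939131), array([0.7127, 0.7127]))
```

Run:
```python
from h import *
crop('w10',190,70,330,180,'c24',5);crop('w10',340,70,480,180,'c25',5);crop('w10',190,180,330,280,'c26',5);crop('w10',340,180,480,280,'c27',5)
```

```text
(no output)
```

View pics/c24.png

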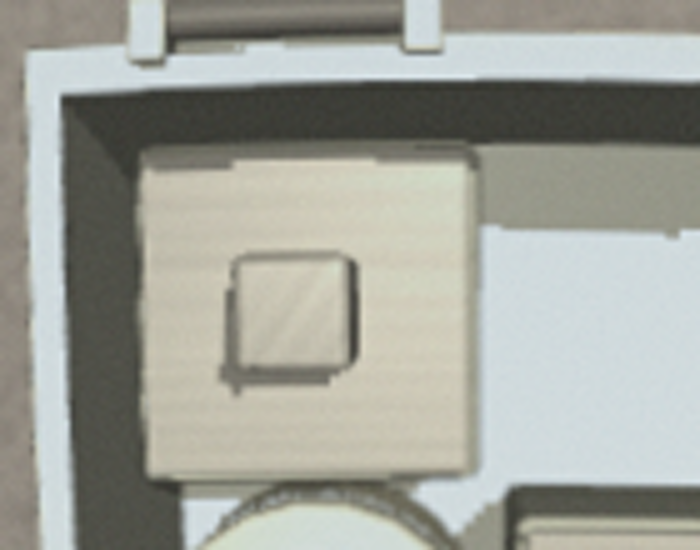

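View pics/c25.png

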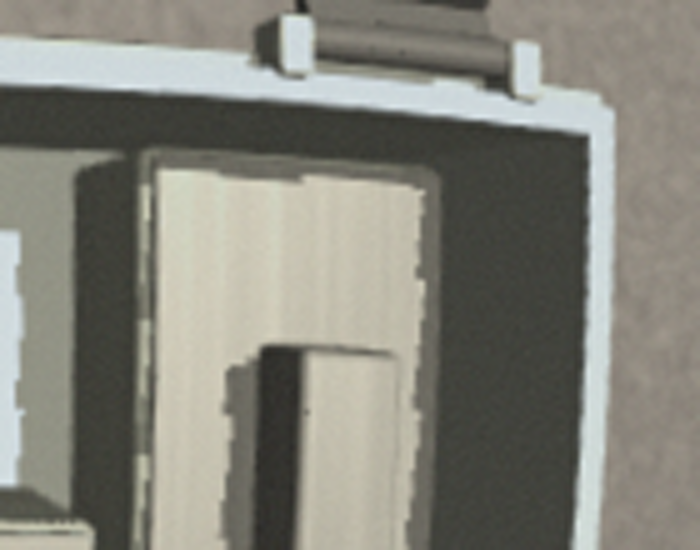

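View pics/c26.png

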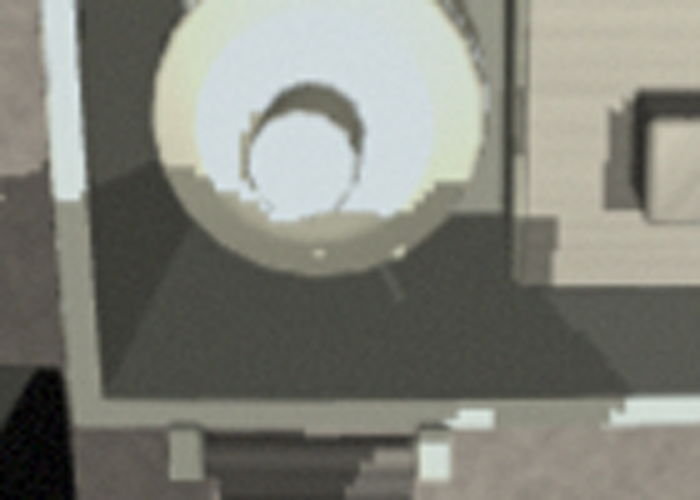

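View pics/c27.png

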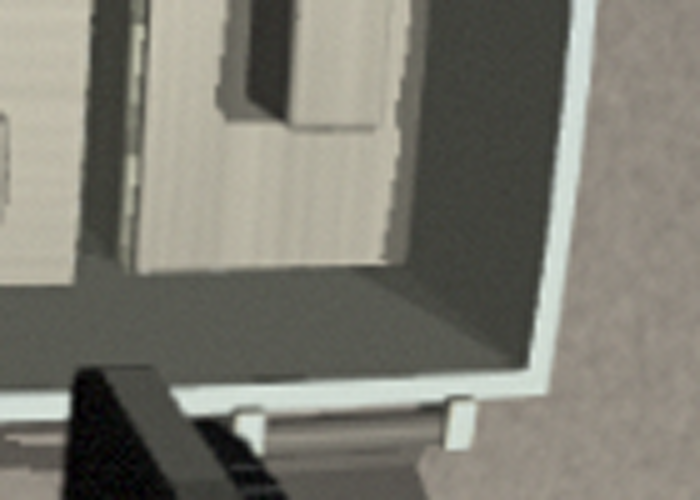

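Run:
```python
from h import *
P=[(190+61.5/5-.5,70+96.5/5-.5),(340+590.5/5-.5,70+133.5/5-.5),(340+530.5/5-.5,180+371.5/5-.5),(190+103.5/5-.5,180+399.5/5-.5)]
print(fit('w10',P,0,0,1,.118,rect(.14,.21),True))
P=[(190+27.5/5-.5,70+50.5/5-.5),(340+613/5-.5,70+98/5-.5),(340+547.5/5-.5,180+394.5/5-.5),(190+77.5/5-.5,180+429.5/5-.5)]
print(fit('w10',P,0,0,1,.118,rect(.15,.22),True))
# w3 four corners too
print([at('w3',50+50.5/4-.5,90+185.5/4-.5,.118,True),at('w3',50+145.5/4-.5,90+803.5/4-.5,.118,True)])
```

```text
(array([0.58363519, 0.03996996]), np.float64(4.29092352850622), array([0.37840732, 0.39431096, 0.79118484, 0.5188739 ]))
(array([0.58461538, 0.0402996 ]), np.float64(4.284701251299899), array([1.8581715 , 1.12714936, 1.42304579, 1.6206894 ]))
[array([0.64551337, 0.15078739, 0.118     ]), array([0.50633734, 0.14077019, 0.118     ])]
```

Request:
{"op": "jog_arm", "data": {"motion": "0 3 0 0 -0.2 0 0;0 6 -2 0 -0.2 0 0;0 9 -4 0 -0.2 0 0;0 12.5 -6 0 -0.2 0 0;0 16 -8 0 -0.2 0 0;0 19.5 -10 0 -0.2 0 0;0.1 23 -12 0 -0.2 0 0;0.1 26 -14 0 -0.2 0 0;0.1 28 -15 0 -0.2 0 0;0.1 28.5 -16 0 -0.2 0 0;0.1 28.5 -16 0 -0.2 0 0;0.1 28.5 -16 0 -0.2 0 0"}}

```text
time: 35.25
tcp_pos: [0.5853, 0.0384, 0.2266]
orientation: [[0.997, 0.072, 0.002], [0.072, -0.997, -0.002], [0.002, 0.002, -1.0]]
force: [0.2, -1.2, -2.2]
finger_gap: 0.012
```

Request:
{"op": "jog_arm", "data": {"motion": "0 0 0 0 0 0 0;0 0 -1 0 0 0 0;0 0 -3 0 0 0 0;0 0 -5 0 0 0 0;0 0 -6 0 0 0 0;0 0 -6.8 0 0 0 0;0 0 -6.8 0 0 0 0;0 0 -6.8 0 0 0 0;0 0 -6.8 0 0 0 0"}}

```text
time: 36.0
tcp_pos: [0.5865, 0.0393, 0.1603]
orientation: [[0.997, 0.072, 0.005], [0.072, -0.997, -0.0], [0.005, 0.001, -1.0]]
force: [-0.1, 0.4, -2.6]
finger_gap: 0.0121
```

Run:
```python
from h import *
np.set_printoptions(suppress=True,precision=4)
shot('wrist','w15');shot('side','s15');shot('top','t15')
s=r.sense();print(s['tcp_pos'],s['time'],s['force'],turn(4.25),s['q'])
crop('s15',210,170,350,300,'c28',5)
```

```text
[0.5863 0.0396 0.1602] 36.15 [ 0.6332 -0.1087 -2.5892] [-0.0049  0.3003  0.0745] [-31.1944  27.4405  31.3773 106.227  -17.9794  50.9655  12.8822]
```

View pics/w15.png

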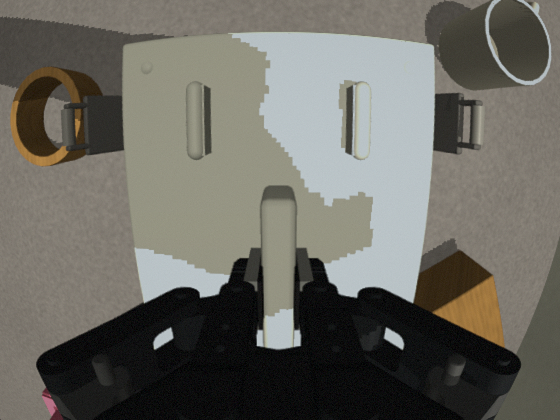

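View pics/c28.png

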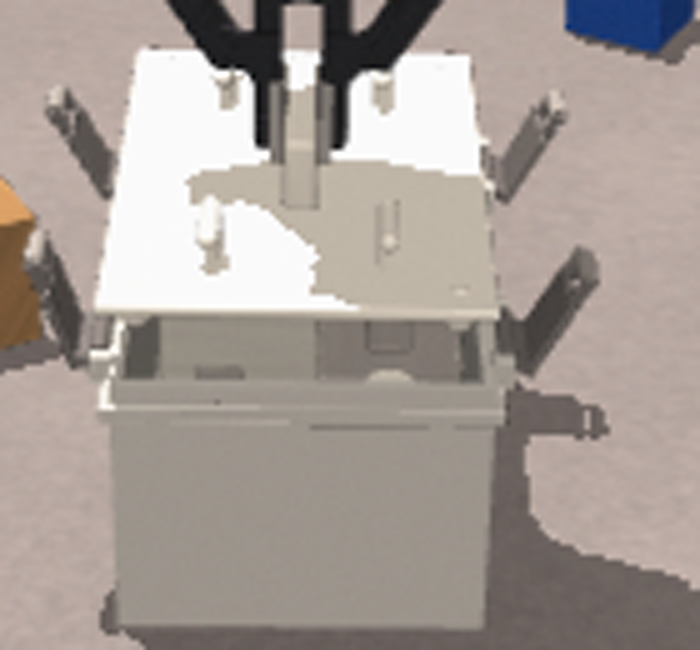

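View pics/t15.png

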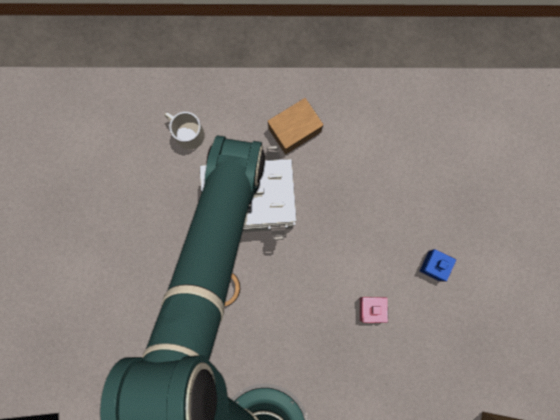

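```bash
cat > ov.py <<'E'
from h import *
def ov(tag,tub,lid,zl,box,out,k=6):
    u0,v0,u1,v1=box
    im=cv2.imread(f'pics/{tag}.png')[v0:v1,u0:u1];im=cv2.resize(im,None,fx=k,fy=k,interpolation=cv2.INTER_CUBIC)
    def poly(c,yaw,pts,z,col):
        a=np.radians(yaw);R=np.array([[np.cos(a),-np.sin(a)],[np.sin(a),np.cos(a)]])
        q=[(pix(tag,[*(np.array(c)+R@np.array(p)),z])-[u0,v0]+.5)*k-.5 for p in pts]
        cv2.polylines(im,[np.int32(np.round(np.array(q)*16))],True,col,1,cv2.LINE_AA,4)
    if tub: poly(tub[:2],tub[2],rect(.15,.22),.118,(0,0,255));poly(tub[:2],tub[2],rect(.14,.21),.118,(0,255,0));poly(tub[:2],tub[2],rect(.14,.21),.008,(0,128,0))
    if lid: poly(lid[:2],lid[2],rect(.154,.224),zl+.018,(255,0,0));poly(lid[:2],lid[2],rect(.154,.224),zl+.012,(255,255,0));poly(lid[:2],lid[2],rect(.014,.08),zl+.05,(255,0,255))
    cv2.imwrite(f'pics/{out}.png',im)
E
python3 - <<'E'
from ov import *
ov('s15',(.5843,.0400,4.25),(.5863,.0396,4.2),.1602-.0239,(225,170,315,265),'o1',8)
ov('s6',(.5843,.0400,4.25),None,0,(225,185,325,260),'o2',8)
E
```

```text
(no output)
```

View pics/o1.png

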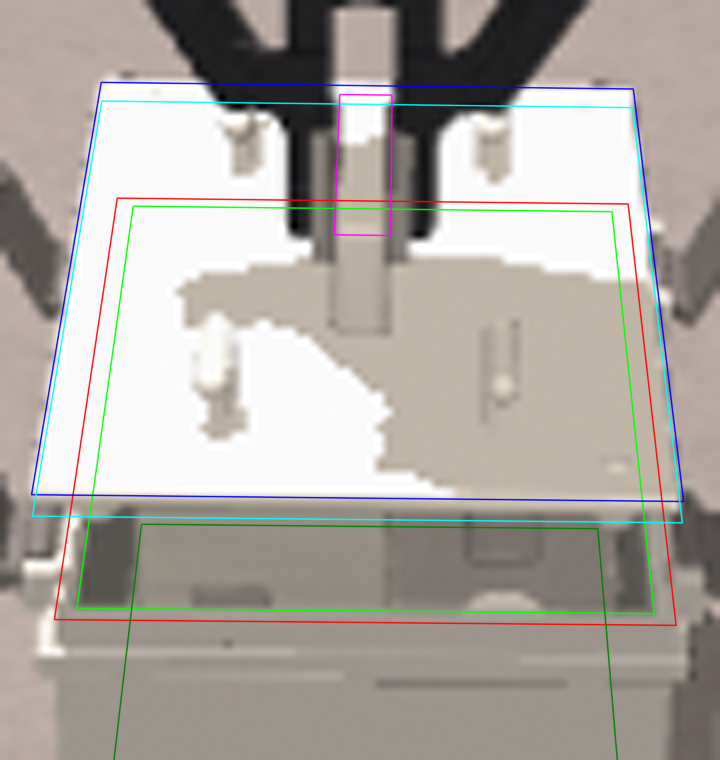

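View pics/o2.png

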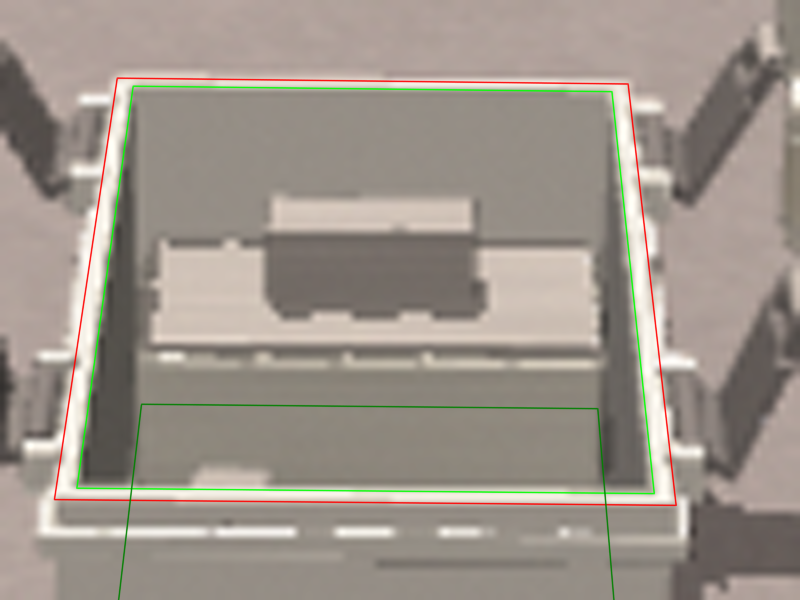

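Run:
```python
from ov import *
L=(.5863,.0396,4.2);z=.1602-.0239;T=(.5843,.0400,4.25)
for i,b in enumerate([(225,222,255,252),(295,222,325,252)]): ov('s15',T,L,z,b,f'p{i}',18)
a=[cv2.imread(f'pics/p{i}.png') for i in(0,1)];
for i,b in enumerate([(225,178,255,208),(290,178,320,208)]): ov('s15',T,L,z,b,f'p{i}',18)
b=[cv2.imread(f'pics/p{i}.png') for i in(0,1)]
m=np.vstack([np.hstack(b),np.hstack(a)]);cv2.imwrite('pics/o3.png',cv2.resize(m,None,fx=.55,fy=.55,interpolation=cv2.INTER_AREA))
```

```text
(no output)
```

View pics/o3.png

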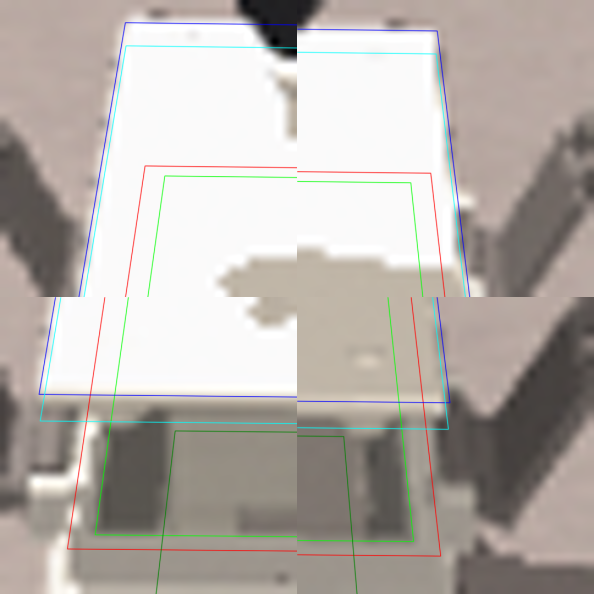

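Request:
{"op": "jog_arm", "data": {"motion": "-0.17 0.1 0 0 0.3 0 0;-0.17 0.1 0 0 0.3 0 0;-0.17 0.1 0 0 0.3 0 0;-0.17 0.1 -0.4 0 0.3 0 0;-0.17 0.1 -0.8 0 0.3 0 0;-0.17 0.1 -1.2 0 0.3 0 0;-0.17 0.1 -1.5 0 0.3 0 0;-0.17 0.1 -1.5 0 0.3 0 0;-0.17 0.1 -1.5 0 0.3 0 0"}}

```text
time: 36.9
tcp_pos: [0.5838, 0.0405, 0.1439]
orientation: [[0.997, 0.073, -0.002], [0.073, -0.997, -0.001], [-0.002, 0.0, -1.0]]
force: [-0.3, -0.0, -2.6]
finger_gap: 0.0125
```

Run:
```python
from ov import *
np.set_printoptions(suppress=True,precision=4)
shot('side','s16')
s=r.sense();print(s['tcp_pos'],s['time'],s['force'],s['ft_torque'],turn(4.25))
crop('s16',215,175,335,265,'c29',6)
```

```text
[0.584  0.0405 0.1441] 36.95 [ 0.8604 -1.0648 -2.9644] [-0.0547  0.0386 -0.0518] [ 0.0295 -0.106   0.0855]
```

View pics/c29.png

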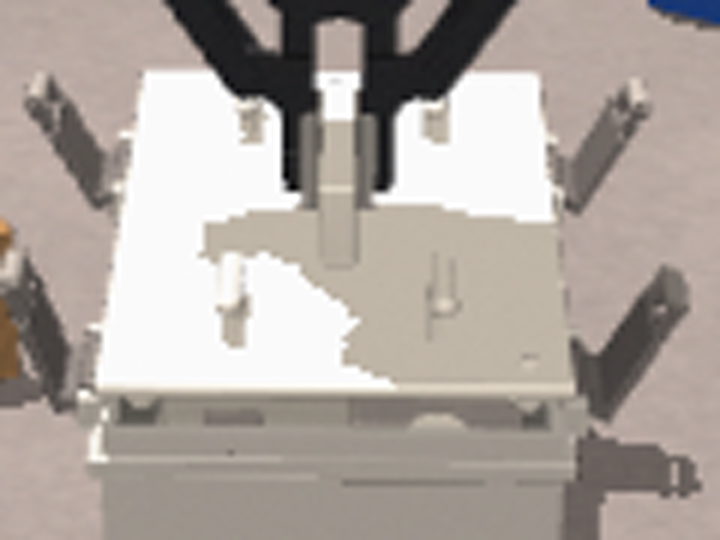

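Request:
{"op": "jog_arm", "data": {"motion": "0.05 0 -0.2 0 -0.1 0 0;0.05 0 -0.4 0 -0.1 0 0;0.05 0 -0.6 0 -0.1 0 0;0.05 0 -0.7 0 -0.1 0 0;0.05 0 -0.7 0 -0.1 0 0"}}

```text
time: 37.37
tcp_pos: [0.5843, 0.0406, 0.1369]
orientation: [[0.997, 0.073, -0.001], [0.073, -0.997, -0.0], [-0.001, 0.0, -1.0]]
force: [0.9, 0.1, -2.7]
finger_gap: 0.0124
```

Request:
{"op": "jog_arm", "data": {"motion": "0 0 -0.2 0 0 0 0;0 0 -0.4 0 0 0 0;0 0 -0.5 0 0 0 0;0 0 -0.6 0 0 0 0;0 0 -0.7 0 0 0 0;0 0 -0.75 0 0 0 0;0 0 -0.75 0 0 0 0;0 0 -0.75 0 0 0 0"}}

```text
time: 38.03
tcp_pos: [0.5845, 0.0407, 0.1302]
orientation: [[0.997, 0.073, 0.0], [0.073, -0.997, 0.0], [0.0, -0.0, -1.0]]
force: [-2.3, 0.2, 5.2]
finger_gap: 0.0124
```

Request:
{"op": "jog_arm", "data": {"motion": "0 0 0 0 0 0 0.2;0 0 0 0 0 0 0.4;0 0 0 0 0 0 0.5;0 0 0 0 0 0 0.5;0 0 0 0 0 0 0.5;0 0 2 0 0 0 0.5;0 0 5 0 0 0 0.5;0 0 8 0 0 0 0.5;0 0 11 0 0 0 0.2;0 -3 12 0 0 0 0;0 -6 12 0 0 0 0;0 -6 12 0 0 0 0"}}

```text
time: 39.03
tcp_pos: [0.5846, -0.0267, 0.2516]
orientation: [[0.998, 0.065, 0.003], [0.065, -0.998, -0.004], [0.003, 0.004, -1.0]]
force: [-0.4, -0.7, -0.1]
finger_gap: 0.0001
```

Run:
```python
from ov import *
np.set_printoptions(suppress=True,precision=4)
shot('side','s17');shot('wrist','w17');shot('top','t17')
s=r.sense();print(s['tcp_pos'],s['time'],s['force'],s['q'],turn(4.25))
crop('s17',215,155,345,265,'c30',6)
```

```text
[ 0.5843 -0.0193  0.2496] 39.1833 [-0.6024  0.9452  0.7447] [-28.7933  21.2931  35.1261 102.0606 -13.831   60.9939  15.3963] [-0.0087 -0.0137  0.1149]
```

View pics/c30.png

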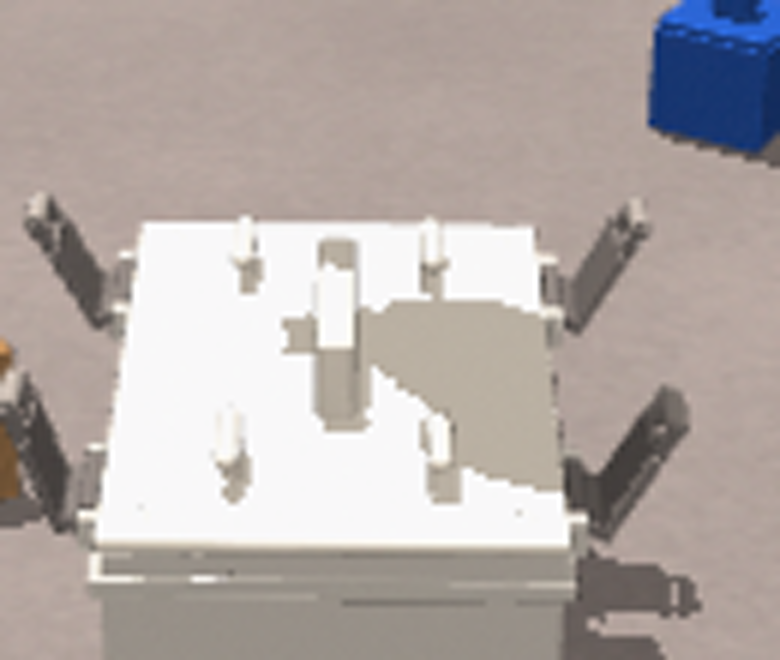

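View pics/w17.png

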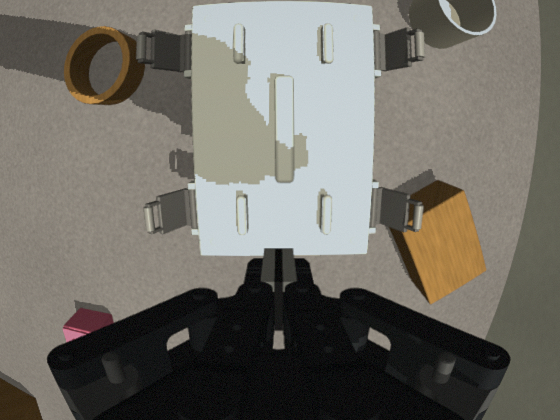

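Request:
{"op": "jog_arm", "data": {"motion": "-3 -0.5 0 0 0 0 0;-6 -1 0 0 0 0 0;-9 -1.5 0 0 0 0 0;-12 -2 0 0 0 0 0;-13.7 -2 0 0 0 0 0;-13.7 -2 -1 0 0 0 0;-13.7 -2 -4 0 0 0 0;-13.7 -2 -7 0 0 0 0;-13.7 -2 -9.5 0 0 0 0;-13.7 -2 -10.8 0 0 0 0;-13.7 -2 -10.8 0 0 0 0;-13.7 -2 -10.8 0 0 0 0"}}

```text
time: 40.18
tcp_pos: [0.4476, -0.0389, 0.141]
orientation: [[0.997, 0.074, -0.002], [0.074, -0.997, -0.001], [-0.002, 0.001, -1.0]]
force: [0.8, -0.2, 0.1]
finger_gap: 0.0002
```

Run:
```python
from ov import *
np.set_printoptions(suppress=True,precision=4)
shot('wrist','w18');shot('side','s18')
s=r.sense();print(s['tcp_pos'],s['time'],s['force'],s['q'],turn(4.25))
crop('s18',215,130,345,265,'c31',6)
```

```text
[ 0.4485 -0.0391  0.1424] 40.2833 [0.4906 0.0049 0.2282] [-29.4541  16.4244  35.0274 125.1769 -13.9966  42.0245  19.1586] [0.0282 0.0819 0.0277]
```

View pics/w18.png

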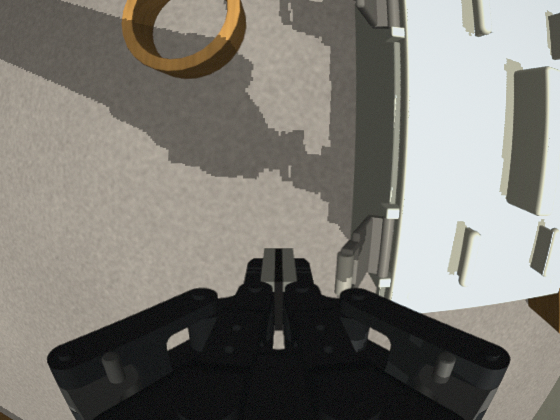

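View pics/c31.png

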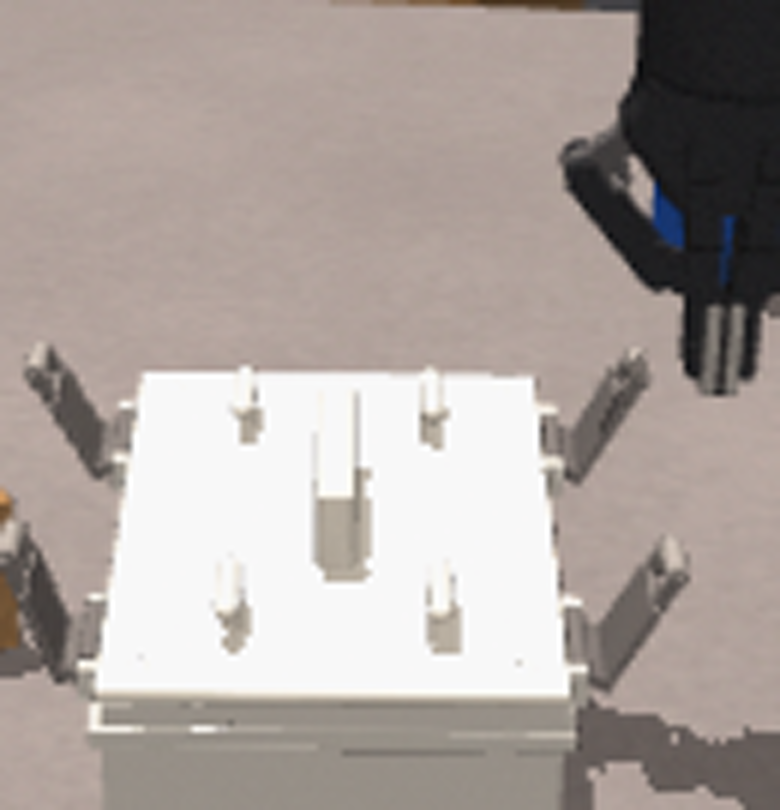

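Request:
{"op": "jog_arm", "data": {"motion": "0.8 0.06 0 0 0 0 0;1.6 0.12 0 0 0 0 0;2.4 0.18 0 0 0 0 0;3.2 0.24 0 0 0 0 0;4 0.3 0 0 0 0 0;4.8 0.35 0 0 0 0 0;5.2 0.38 0 0 0 0 0;5.6 0.41 0 0 0 0 0;6.1 0.45 -0.3 0 0 0 0;6.6 0.49 -0.6 0 0 0 0;6.6 0.49 -0.6 0 0 0 0"}}

```text
time: 41.2
tcp_pos: [0.5152, -0.0343, 0.1359]
orientation: [[0.997, 0.073, 0.002], [0.073, -0.997, -0.001], [0.002, 0.001, -1.0]]
force: [0.1, -0.8, 0.7]
finger_gap: -0.0005
```

Run:
```python
from ov import *
np.set_printoptions(suppress=True,precision=4)
shot('wrist','w19');shot('side','s19')
s=r.sense();print(s['tcp_pos'],s['time'],s['force'])
crop('s19',215,130,345,265,'c32',6)
```

```text
[ 0.5139 -0.0344  0.1356] 41.3 [-0.6637 -0.3181 -0.3978]
```

View pics/c32.png

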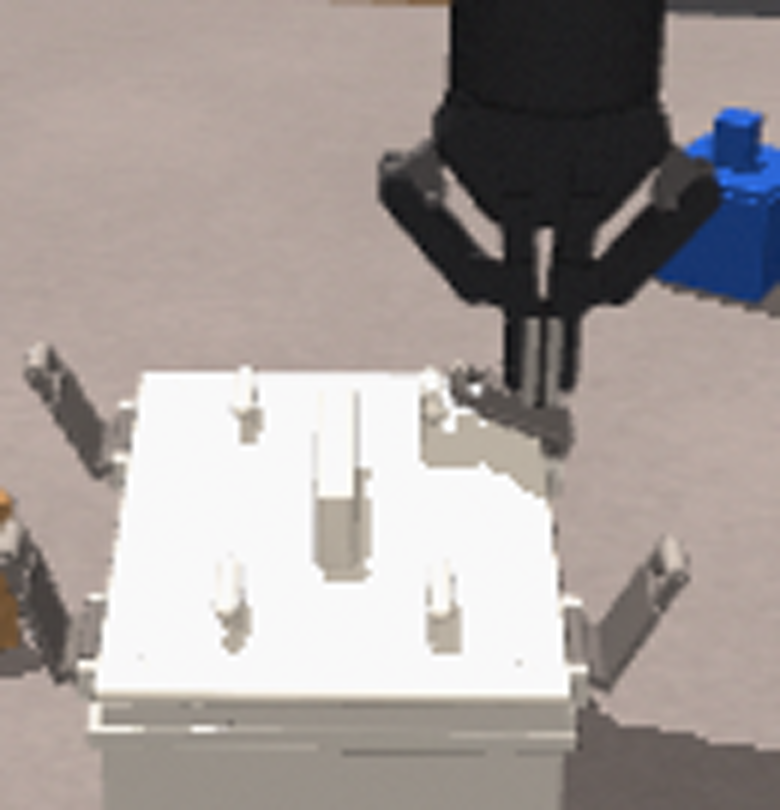

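View pics/w19.png

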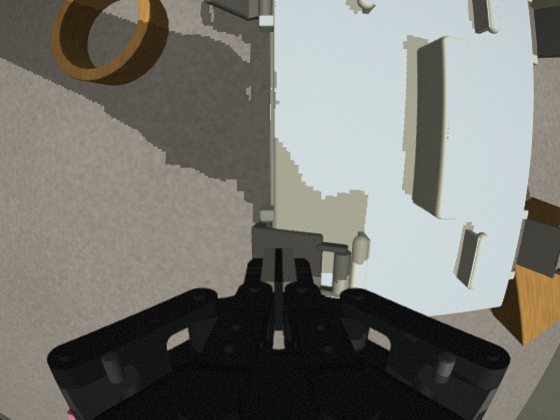

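Request:
{"op": "jog_arm", "data": {"motion": "0 0 1 0 0 0 0;0.6 0.05 1.5 0 0 0 0;1.3 0.1 1.2 0 0 0 0;1.3 0.1 0.8 0 0 0 0;1.3 0.1 0.5 0 0 0 0;1.3 0.1 0.2 0 0 0 0;1.3 0.1 -0.1 0 0 0 0;1.3 0.1 -0.4 0 0 0 0;1.3 0.1 -0.7 0 0 0 0;1.3 0.1 -0.9 0 0 0 0;1.3 0.1 -1 0 0 0 0;1.3 0.1 -1 0 0 0 0"}}

```text
time: 42.3
tcp_pos: [0.5304, -0.0341, 0.1289]
orientation: [[0.997, 0.072, 0.009], [0.072, -0.997, 0.0], [0.009, 0.0, -1.0]]
force: [0.3, 0.8, 22.1]
finger_gap: 0.0002
```

Run:
```python
from ov import *
np.set_printoptions(suppress=True,precision=4)
shot('wrist','w20');shot('side','s20')
s=r.sense();print(s['tcp_pos'],s['time'],s['force'])
crop('s20',215,130,345,265,'c33',6)
```

```text
[ 0.5303 -0.0338  0.1289] 42.4 [-0.3812  2.3435 19.5932]
```

View pics/c33.png

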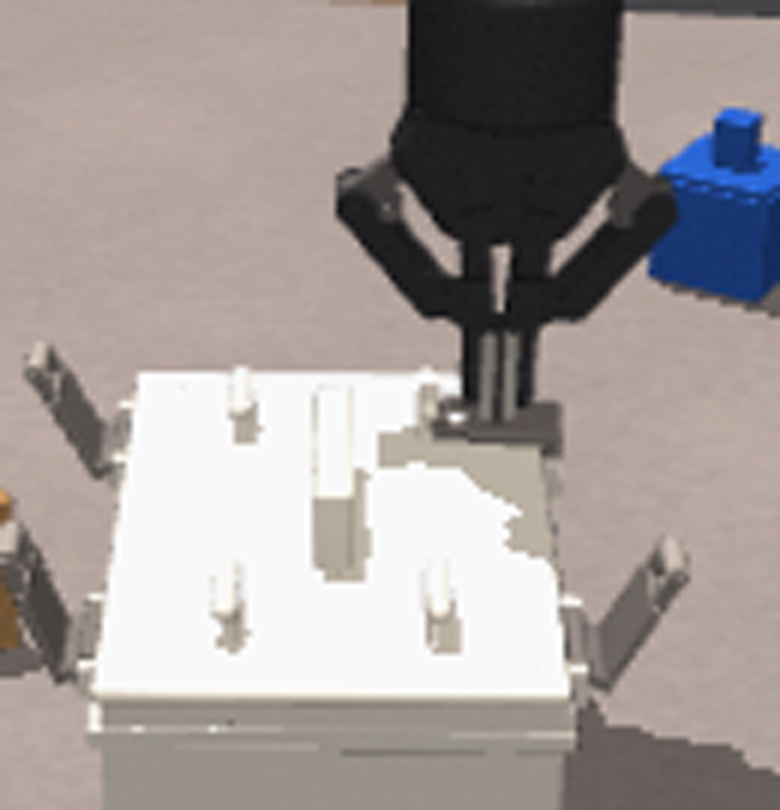

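Request:
{"op": "jog_arm", "data": {"motion": "0 0 -0.2 0 0 0 0;0 0 -0.2 0 0 0 0;0 0 1 0 0 0 0;0 0 4 0 0 0 0;0 0 8 0 0 0 0;2 2 10.5 0 0 0 0;5 4.5 11 0 0 0 0;8 7 11 0 0 0 0;11 9.5 11 0 0 0 0;14 12 11 0 0 0 0;17 14.5 11 0 0 0 0;19.2 15.5 11 0 0 0 0"}}

```text
time: 43.4
tcp_pos: [0.7197, 0.1273, 0.2341]
orientation: [[0.997, 0.078, -0.001], [0.078, -0.997, 0.002], [-0.001, -0.002, -1.0]]
force: [-0.1, 0.6, 0.0]
finger_gap: 0.0002
```

Run:
```python
from ov import *
np.set_printoptions(suppress=True,precision=4)
shot('wrist','w21');shot('side','s21')
s=r.sense();print(s['tcp_pos'],s['time'],s['force'],turn(4.25),s['q'])
crop('s21',215,130,345,265,'c34',6)
```

```text
[0.7202 0.1253 0.2332] 43.5 [ 0.7064 -0.3233 -0.7423] [ 0.0347 -0.048  -0.202 ] [-32.32    37.2252  31.9481  80.2777 -20.1293  68.2401   6.2942]
```

View pics/c34.png

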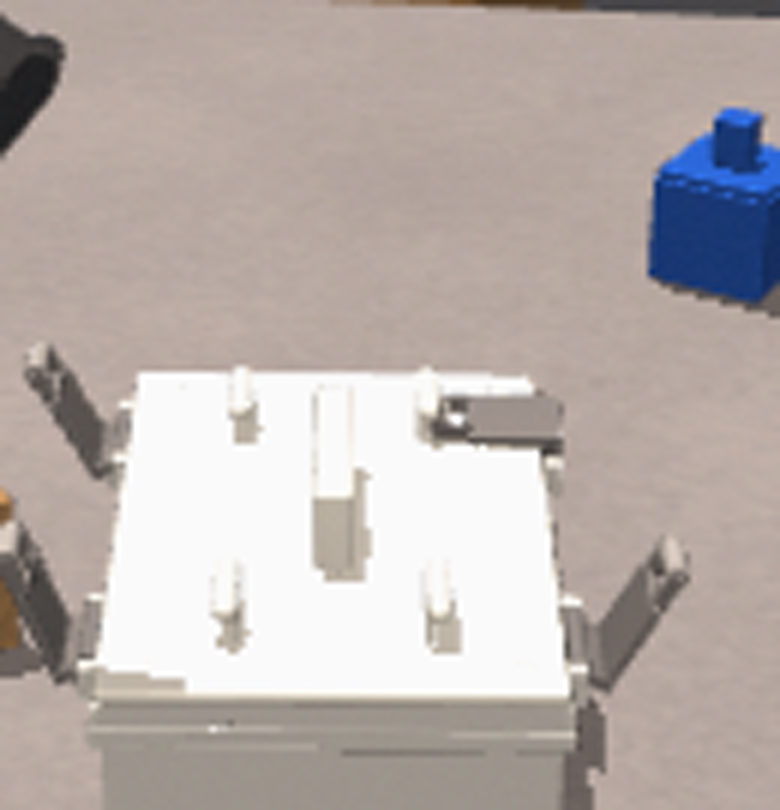

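View pics/w21.png

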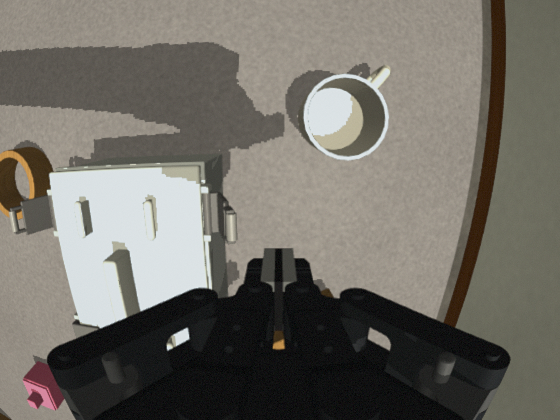

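Request:
{"op": "jog_arm", "data": {"motion": "0.1 -0.3 -2 0 0 0 0;0.1 -0.3 -5 0 0 0 0;0.1 -0.3 -8 0 0 0 0;0.1 -0.3 -9.1 0 0 0 0;0.1 -0.3 -9.1 0 0 0 0;0.1 -0.3 -9.1 0 0 0 0"}}

```text
time: 44.0
tcp_pos: [0.7193, 0.1179, 0.145]
orientation: [[0.997, 0.072, -0.0], [0.072, -0.997, -0.001], [-0.0, 0.001, -1.0]]
force: [0.1, -0.8, 0.1]
finger_gap: 0.0001
```

Request:
{"op": "jog_arm", "data": {"motion": "-0.8 0.2 -0.3 0 0 0 0;-1.6 0.13 -0.3 0 0 0 0;-2.4 0.07 -0.3 0 0 0 0;-3.2 0.01 -0.3 0 0 0 0;-4 -0.05 -0.3 0 0 0 0;-4.8 -0.1 -0.3 0 0 0 0;-5.2 -0.13 -0.3 0 0 0 0;-5.6 -0.16 -0.3 0 0 0 0;-6 -0.2 -0.6 0 0 0 0;-6.4 -0.22 -0.9 0 0 0 0;-6.4 -0.22 -0.9 0 0 0 0"}}

```text
time: 44.92
tcp_pos: [0.654, 0.1162, 0.1349]
orientation: [[0.997, 0.073, -0.002], [0.073, -0.997, -0.001], [-0.003, 0.0, -1.0]]
force: [-0.0, -0.6, -0.8]
finger_gap: 0.0003
```

Run:
```python
from ov import *
np.set_printoptions(suppress=True,precision=4)
shot('side','s22')
s=r.sense();print(s['tcp_pos'],s['time'],s['force'],turn(4.25))
crop('s22',195,130,325,265,'c35',6)
```

```text
[0.6541 0.1162 0.1348] 44.9667 [-0.0789 -1.0784 -0.3006] [ 0.0418 -0.1629  0.0678]
```

View pics/c35.png

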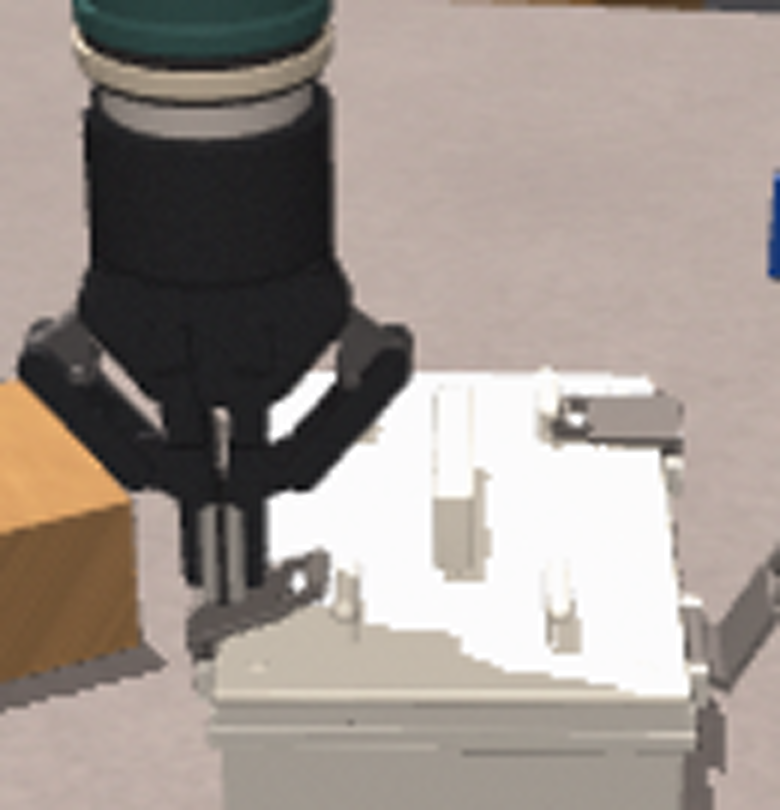

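Request:
{"op": "jog_arm", "data": {"motion": "0 0 1 0 0 0 0;-0.6 -0.05 1.5 0 0 0 0;-1.2 -0.1 1.2 0 0 0 0;-1.2 -0.1 0.8 0 0 0 0;-1.2 -0.1 0.5 0 0 0 0;-1.2 -0.1 0.2 0 0 0 0;-1.2 -0.1 -0.1 0 0 0 0;-1.2 -0.1 -0.4 0 0 0 0;-1.2 -0.1 -0.7 0 0 0 0;-1.2 -0.1 -0.9 0 0 0 0;-1.2 -0.1 -1.1 0 0 0 0;-1.2 -0.1 -1.2 0 0 0 0"}}

```text
time: 45.97
tcp_pos: [0.6481, 0.1153, 0.1289]
orientation: [[0.997, 0.073, 0.01], [0.072, -0.997, 0.002], [0.01, -0.001, -1.0]]
force: [-0.2, -4.1, 29.2]
finger_gap: 0.0001
```

Request:
{"op": "jog_arm", "data": {"motion": "0 0 1 0 0 0 0;0 0 4 0 0 0 0;0 0 8 0 0 0 0;-2 0 11 0 0 0 0;-5 -0.4 11.5 0 0 0 0;-8 -0.7 11.5 0 0 0 0;-11 -1 11.5 0 0 0 0;-14 -1.3 11.5 0 0 0 0;-17 -1.5 11.5 0 0 0 0;-19.5 -1.6 11.5 0 0 0 0;-20.5 -1.6 11.5 0 0 0 0;-20.5 -1.6 11.5 0 0 0 0"}}

```text
time: 46.97
tcp_pos: [0.4364, 0.0995, 0.2385]
orientation: [[0.997, 0.074, -0.002], [0.074, -0.997, 0.001], [-0.002, -0.001, -1.0]]
force: [1.0, 0.1, -0.4]
finger_gap: -0.0001
```

Run:
```python
from ov import *
np.set_printoptions(suppress=True,precision=4)
shot('side','s23');shot('wrist','w23')
s=r.sense();print(s['tcp_pos'],s['time'],s['force'],turn(4.25),s['q'])
crop('s23',205,130,335,265,'c36',6)
```

```text
[0.4394 0.0996 0.2391] 47.0667 [ 0.6936 -0.2241  0.208 ] [-0.005   0.0829  0.0499] [-49.7385   6.3479  35.5644 119.9721  -4.4911  54.8583  -7.5572]
```

View pics/c36.png

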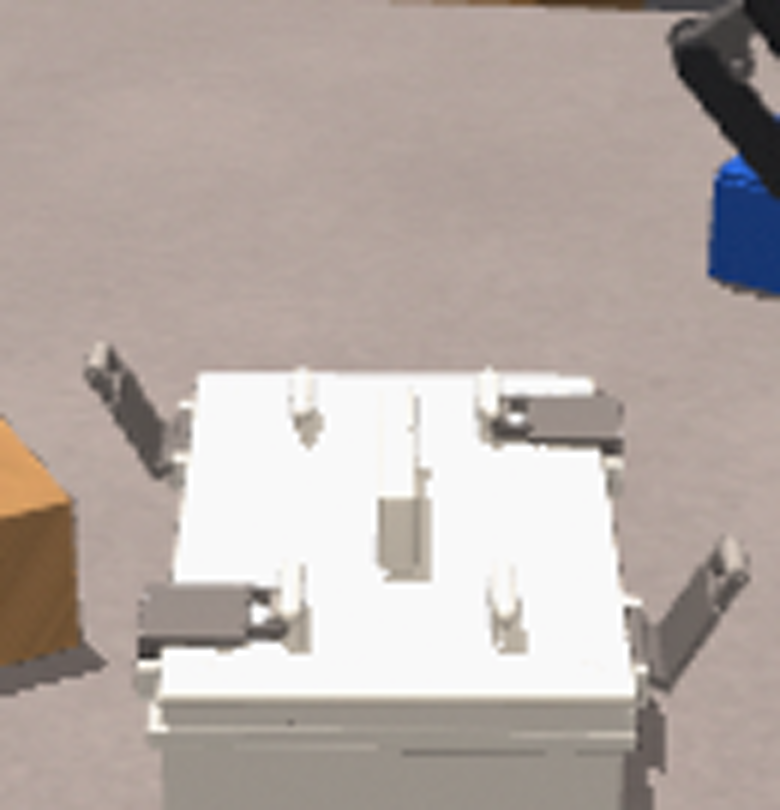

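Request:
{"op": "jog_arm", "data": {"motion": "0 0.05 -2 0 0 0 0;0 0.05 -5 0 0 0 0;0 0.05 -8 0 0 0 0;0 0.05 -9.7 0 0 0 0;0 0.05 -9.7 0 0 0 0;0 0.05 -9.7 0 0 0 0"}}

```text
time: 47.57
tcp_pos: [0.4394, 0.0992, 0.1412]
orientation: [[0.997, 0.072, -0.001], [0.072, -0.997, -0.003], [-0.001, 0.003, -1.0]]
force: [1.1, 0.2, 0.9]
finger_gap: 0.0002
```

Request:
{"op": "jog_arm", "data": {"motion": "0.8 0.06 0 0 0 0 0;1.6 0.12 0 0 0 0 0;2.4 0.18 0 0 0 0 0;3.2 0.24 0 0 0 0 0;4 0.3 0 0 0 0 0;4.8 0.35 0 0 0 0 0;5.2 0.38 0 0 0 0 0;5.6 0.41 0 0 0 0 0;6 0.45 -0.3 0 0 0 0;6.4 0.48 -0.6 0 0 0 0;6.4 0.48 -0.6 0 0 0 0"}}

```text
time: 48.48
tcp_pos: [0.5036, 0.1046, 0.1353]
orientation: [[0.997, 0.073, 0.001], [0.073, -0.997, -0.001], [0.001, 0.001, -1.0]]
force: [-0.4, -0.1, -0.2]
finger_gap: 0.0002
```

Run:
```python
from ov import *
np.set_printoptions(suppress=True,precision=4)
shot('side','s24')
s=r.sense();print(s['tcp_pos'],s['time'],s['force'],turn(4.25))
crop('s24',215,130,345,265,'c37',6)
```

```text
[0.5031 0.1045 0.1353] 48.5333 [ 0.9367 -0.5777 -0.1925] [0.0588 0.0287 0.0813]
```

View pics/c37.png

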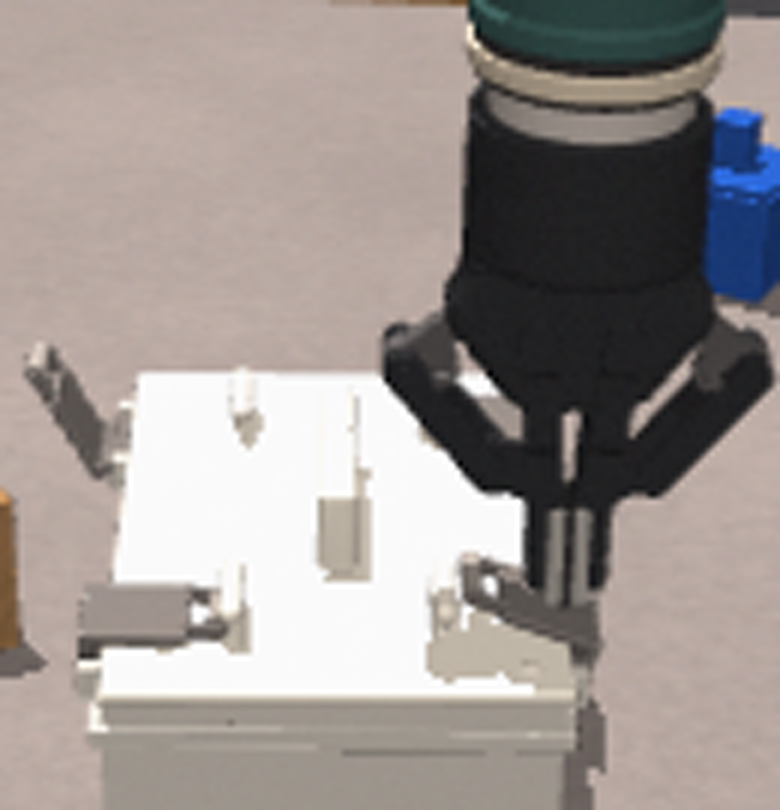

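Request:
{"op": "jog_arm", "data": {"motion": "0 0 1 0 0 0 0;0.6 0.05 1.5 0 0 0 0;1.3 0.1 1.2 0 0 0 0;1.3 0.1 0.8 0 0 0 0;1.3 0.1 0.5 0 0 0 0;1.3 0.1 0.2 0 0 0 0;1.3 0.1 -0.1 0 0 0 0;1.3 0.1 -0.4 0 0 0 0;1.3 0.1 -0.7 0 0 0 0;1.3 0.1 -0.9 0 0 0 0;1.3 0.1 -1.1 0 0 0 0;1.3 0.1 -1.2 0 0 0 0"}}

```text
time: 49.53
tcp_pos: [0.5213, 0.1068, 0.1287]
orientation: [[0.997, 0.073, 0.012], [0.073, -0.997, 0.004], [0.012, -0.003, -1.0]]
force: [-0.6, -0.4, 39.0]
finger_gap: 0.0002
```

Request:
{"op": "jog_arm", "data": {"motion": "0 0 1 0 0 0 0;0 0 4 0 0 0 0;0 0 8 0 0 0 0;2 -1 11 0 0 0 0;5 -3 11.5 0 0 0 0;8 -5 11.5 0 0 0 0;11 -7 11.5 0 0 0 0;14 -9 11.5 0 0 0 0;17 -11 11.5 0 0 0 0;20 -12.4 11.5 0 0 0 0;21.3 -12.4 11.5 0 0 0 0;21.3 -12.4 11.5 0 0 0 0"}}

```text
time: 50.53
tcp_pos: [0.7302, -0.0203, 0.2369]
orientation: [[0.997, 0.071, -0.0], [0.071, -0.997, -0.002], [-0.001, 0.002, -1.0]]
force: [-1.5, 1.2, -0.5]
finger_gap: -0.0001
```

Request:
{"op": "jog_arm", "data": {"motion": "0 0 -1 0 0 0 0;0 0 -4 0 0 0 0;0 0 -7 0 0 0 0;0 0 -9 0 0 0 0;0 0 -9 0 0 0 0;0 0 -9 0 0 0 0"}}

```text
time: 51.03
tcp_pos: [0.7268, -0.0174, 0.1475]
orientation: [[0.997, 0.074, -0.003], [0.074, -0.997, -0.0], [-0.003, -0.0, -1.0]]
force: [0.7, 0.0, 0.9]
finger_gap: 0.0001
```

Run:
```python
from ov import *
np.set_printoptions(suppress=True,precision=4)
shot('side','s25')
s=r.sense();print(s['tcp_pos'],s['time'],s['force'],turn(4.25),s['q'])
crop('s25',195,130,325,265,'c38',6)
```

```text
[ 0.7282 -0.0178  0.1494] 51.0833 [ 0.4522 -0.4893  0.9061] [0.0129 0.0183 0.0341] [-21.6668  41.8737  32.4731  84.7248 -24.3047  60.4884  20.4395]
```

View pics/c38.png

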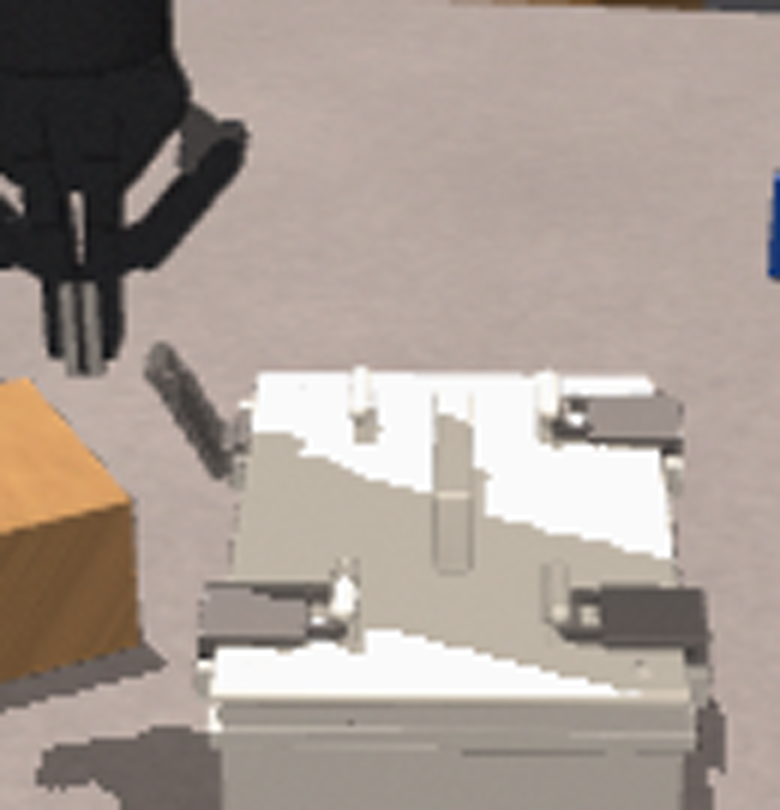

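Request:
{"op": "jog_arm", "data": {"motion": "-0.8 -0.06 -0.7 0 0 0 0;-1.6 -0.12 -0.7 0 0 0 0;-2.4 -0.18 -0.7 0 0 0 0;-3.2 -0.24 -0.7 0 0 0 0;-4 -0.3 -0.7 0 0 0 0;-4.8 -0.35 -0.7 0 0 0 0;-5.2 -0.38 -0.7 0 0 0 0;-5.6 -0.41 -0.7 0 0 0 0;-6 -0.45 -1 0 0 0 0;-6.3 -0.47 -1.3 0 0 0 0;-6.3 -0.47 -1.3 0 0 0 0"}}

```text
time: 52.0
tcp_pos: [0.6635, -0.0231, 0.1348]
orientation: [[0.997, 0.072, -0.003], [0.072, -0.997, 0.0], [-0.003, -0.0, -1.0]]
force: [-0.0, 0.8, 0.6]
finger_gap: 0.0002
```

Run:
```python
from ov import *
np.set_printoptions(suppress=True,precision=4)
shot('side','s26')
s=r.sense();print(s['tcp_pos'],s['time'],s['force'],turn(4.25))
crop('s26',195,130,325,265,'c39',6)
```

```text
[ 0.6638 -0.0231  0.1347] 52.05 [ 0.2932 -0.3177  0.3023] [ 0.0104 -0.1911  0.0857]
```

View pics/c39.png

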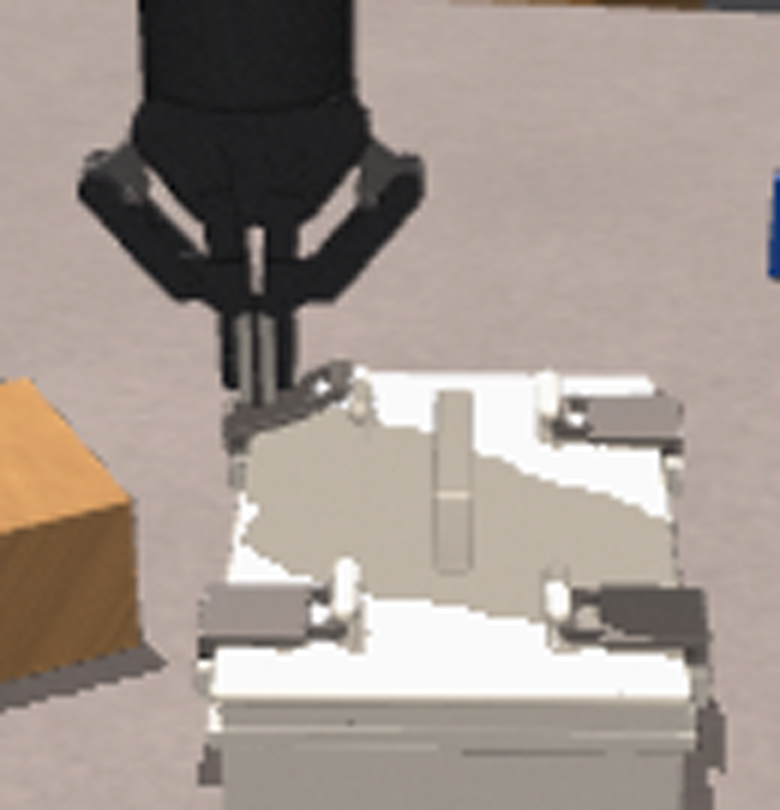

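Request:
{"op": "jog_arm", "data": {"motion": "0 0 1 0 0 0 0;-0.6 -0.05 1.5 0 0 0 0;-1.2 -0.1 1.2 0 0 0 0;-1.2 -0.1 0.8 0 0 0 0;-1.2 -0.1 0.5 0 0 0 0;-1.2 -0.1 0.2 0 0 0 0;-1.2 -0.1 -0.1 0 0 0 0;-1.2 -0.1 -0.4 0 0 0 0;-1.2 -0.1 -0.7 0 0 0 0;-1.2 -0.1 -0.9 0 0 0 0;-1.2 -0.1 -1.1 0 0 0 0;-1.2 -0.1 -1.2 0 0 0 0"}}

```text
time: 53.05
tcp_pos: [0.658, -0.0246, 0.1289]
orientation: [[0.997, 0.073, 0.01], [0.073, -0.997, 0.0], [0.01, 0.001, -1.0]]
force: [-1.4, 2.1, 29.3]
finger_gap: -0.0001
```

Request:
{"op": "jog_arm", "data": {"motion": "0 0 1 0 0 0 0;0 0 4 0 0 0 0;0 0 8 0 0 0 0;0 -2 12 0 0 0 0;-2 -6 14 0 0 0 0;-5 -10 15 0 0 0 0;-8 -14 16 0 0 0 0;-11 -18 16 0 0 0 0;-14 -22 16 0 0 0 0;-17 -25 16 0 0 0 0;-20 -28 16 0 0 0 0;-20 -28 16 0 0 0 0"}}

```text
time: 54.05
tcp_pos: [0.454, -0.3025, 0.2833]
orientation: [[0.997, 0.073, -0.001], [0.073, -0.997, 0.0], [-0.001, -0.0, -1.0]]
force: [-0.3, -0.9, 0.1]
finger_gap: -0.0
```

Run:
```python
from ov import *
np.set_printoptions(suppress=True,precision=4)
shot('side','s27');shot('top','t27')
s=r.sense();print(s['tcp_pos'],s['time'],s['force'])
ov('s27',None,(.5845,.0405,4.25),.106,(215,160,335,265),'o4',6)
crop('t27',185,130,315,250,'c41',5)
```

```text
[ 0.4498 -0.3075  0.2841] 54.15 [-0.0994 -0.2821  1.3954]
```

View pics/o4.png

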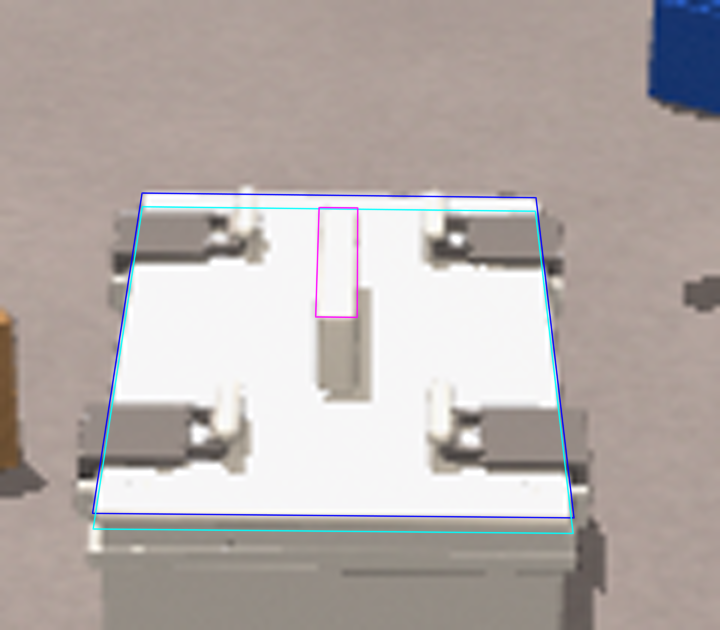

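View pics/c41.png

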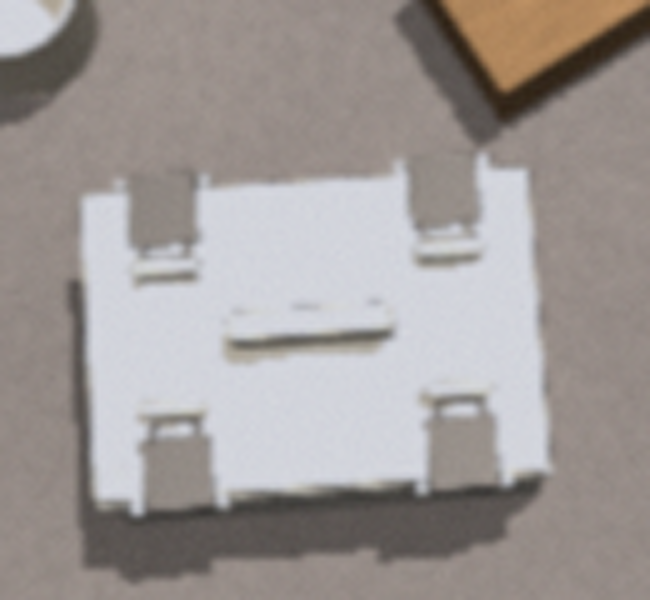

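View pics/t27.png

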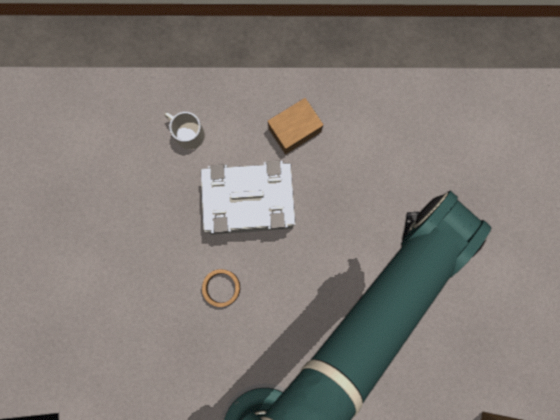

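```bash
python3 -c "
from station import r
print(r.close_job(), r.sense()['time'])"
```

```text
the job is handed in; nothing more can be done
the job is handed in; nothing more can be done
```

The tub is packed, lidded and clipped, and I handed the job in at about 54 s of the 208 s allowed.

- **Packing:** Only four supplies were on the bench: the long tin, two square tins and one jar. All four stand upright on the tub floor. The wrist picture before lidding showed them separate and upright, and the top view showed no other supplies left on the bench.
- **Lid:** It went on with no side load and touched down at the expected seated height (TCP 130.2 mm against 129.9 mm). In the last side view its edges match the seated-lid outline.
- **Clips:** I snapped `clip_fr` then `clip_rl` while the other two were open, then `clip_fl` then `clip_rr`. Each bottomed at about 129 mm, the listed shut height. After the arm withdrew, the top and side views showed all four lying flat at their keepers.
- **Other objects:** The mug, carton, tape roll and the blue and pink tins were never handled, and I saw no sign that any had moved.

**Checks that disagreed or went wrong:**
- The camera estimates of where the tub and lid sat differed by 1 to 2 mm. I settled this with the side view just before lowering the lid.
- My first turn toward the lid took the last joint to within about 1° of its limit, with the tool slightly tilted. I turned it back the other way before gripping.
- The press on `clip_fl` reached 39 N at the wrist, through the fingertips. That is well under the 120 N wrist limit.

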